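# Pile material samples in the empty bay of the sample crate

## Robot

A 6-joint arm with a two-finger parallel gripper is mounted at the origin on the work surface. World frame = base frame: x ahead of the robot, y to its left, z up, the work surface at z = 0. Lengths are in m, angles in rad, forces in N, time in s.
With the tool pointing down it reaches from about 0.275 to 0.725 m from the base axis. Payload 5.6 kg.
Tool frame: the origin (TCP) lies at the very end of the fingers, on their centre line; the grasp point (between the pads) lies 19 mm behind it (arm.grasp_offset is the distance from the TCP to the grasp point, in m); z points along the fingers, y is the direction in which the jaws open and shut (so a half turn about z gives the same grasp; the last joint's range is limited). The gripper opens to 85 mm and grips with 20 to 120 N. Pads are 22 mm wide; open, the fingers measure 114 mm over their backs; the gripper's body (76 mm by 85 mm) begins 54 mm behind the grasp point. The pads swing forward as they close: fully open they stand 13 mm farther back than shut.
Start: joints at [-0.935, 0.255, 0.108, 0, -1.424, -0.285], TCP at [0.189, -0.516, 0.208] pointing down, gripper open.
Joint ranges: [-2.95, 2.95], [-1.21, 1.97], [-1.09, 1.5], [-2.87, 1.71], [-2.94, -0.07], [-3.05, 3.05]. Speed limits (rad/s): [2.57, 2.57, 3.14, 3.14, 3.14, 3.14].

## Interface

Orientations are given as a rotation vector (axis times angle).
In Python, from plant import arm gives the robot as it stands.
- The arm moves only by the tool servo_tool, never from a script. Its argument "series" is text: rows parted by semicolons, each of 7 numbers parted by spaces: the shift along the tool's x, y, z in cm, then the turn, a rotation vector about the tool's x, y, z in degrees, then the opening, from -1 (shut) to 1 (fully open), so that 0 is half open. A call has 1 to 8 rows; each row shifts and turns the pose as measured when the row begins, along the tool's axes as they then stand; what a row does not reach is not made up. A row lasts 1/12 s, in which the tool goes at most 41.7 mm and 7.16 degrees, less where a joint would pass 70% of its speed; a pose out of reach is approached as far as the arm can. A call with a gripper value outside its range is refused whole. The fingers move at their own pace and stop on an object; "grip_force" is the grip in N (left out, the last holds). Time passes only in rows, so rows that do not move let the fingers close. It gives the time, the measured TCP pose, the force and the opening at its end, in the units of the state.
- arm.observe(): the state, without advancing time (a new reading comes with each control period).
- arm.get_image(name): name is "scene" or "side" or "wrist"; returns the picture (420x560x3 uint8, red, green, blue); there is no depth.
- arm.camera_info(name): a dict with "K" (3x3 intrinsics, pixels), "world_from_camera" (4x4, takes a point from camera to world coordinates). Camera axes: x right, y up, looking along -z (the intrinsics and any distortion apply to the point x, -y, -z); pixel columns grow to the right and rows downward; lengths in m; the calibration is good to about 2 mm. A picture is of the moment at which its call begins: read the wrist's pose just before it. camera_info takes no time and is no camera call; for the wrist camera it gives the pose at the moment of the call.
- arm.hand_in(): hands the job in, once; it reports no verdict.
The state is a dict: "t": time; "qpos": joint angles; "dq": joint speeds; "tau": joint torques, N m; "eef_pos": TCP position; "ee_rot": TCP orientation; "contact_force": force on the tool from outside, world axes, zero at the start; "torque": the same for the moment, N m; "width": finger opening in m.
Only numpy, scipy, OpenCV 4.12 (cv2) and the standard library are available. Lean on these libraries where they do the work, as an engineer would, in place of code of your own. Each camera call takes 0.05 s, during which the arm holds its last target.

## Task

One bay of the plywood sample crate is empty under its grey drop-floor; the other two have stock hidden below: feel for the empty one by pressing gently on the floors, without forcing a blocked one, and push the empty bay's floor fully down. Then pile the three samples flat in that bay, marble at the bottom, terracotta on it and timber on top, squarely in line with the bay, their edges flush with one another and their ends snug against the red stop rail. Leave the other things on the table where they are.

Things in the scene. Friction and masses are not known exactly. Their poses are not given: they have to be found in the camera images.
- crate: fixed plywood sample crate on the table, 136 (x) x 342 (y) x 60 mm, three bays side by side along y. Origin: centre of its underside; x across it away from the robot, y along the row of bays to the left. The wall on the robot's side (-x) carries a red stop rail, 74 mm high; its inner face is the plane x = -62 mm. The other walls are 6 mm thick and 60 mm high. Each bay is 124 (x) x 106 (y) mm inside; bay centres at y = +112, 0 and -112 mm
- bay_left (a point): centre of the top face of the left bay's grey drop-floor (black dot), a rigid plate 120 x 102 mm that fills the bay, at the start level with the 60 mm walls. It only slides straight down, held by friction: it yields to about 6 N and stays where it is left. In the empty bay it goes down 28 mm to a dead stop (top then 32 mm above the table); over stock it gives 4 mm and then is blocked. From outside the bays look alike
- bay_mid (a point): centre of the top face of the mid bay's grey drop-floor (black dot), a rigid plate 120 x 102 mm that fills the bay, at the start level with the 60 mm walls. It only slides straight down, held by friction: it yields to about 6 N and stays where it is left. In the empty bay it goes down 28 mm to a dead stop (top then 32 mm above the table); over stock it gives 4 mm and then is blocked. From outside the bays look alike
- bay_right (a point): centre of the top face of the right bay's grey drop-floor (black dot), a rigid plate 120 x 102 mm that fills the bay, at the start level with the 60 mm walls. It only slides straight down, held by friction: it yields to about 6 N and stays where it is left. In the empty bay it goes down 28 mm to a dead stop (top then 32 mm above the table); over stock it gives 4 mm and then is blocked. From outside the bays look alike
- marble_mid (a point): centre of the marble sample, a flat slab 110 (its x) x 50 (its y) x 12 (z) mm, white marble, 170 g (up to 30 % more or less); it lies flat on the 3 mm thick green cutting mat. This point is half-way up, 6 mm above its underside
- marble: the same marble sample; origin at the centre of its underside
- terracotta_mid (a point): centre of the terracotta sample, a flat slab 110 (its x) x 50 (its y) x 12 (z) mm, orange-brown terracotta, 130 g (up to 30 % more or less); it lies flat on the 3 mm thick green cutting mat. This point is half-way up, 6 mm above its underside
- terracotta: the same terracotta sample; origin at the centre of its underside
- timber_mid (a point): centre of the timber sample, a flat slab 110 (its x) x 50 (its y) x 12 (z) mm, dark brown wood, 60 g (up to 30 % more or less); it lies flat on the 3 mm thick green cutting mat. This point is half-way up, 6 mm above its underside
- timber: the same timber sample; origin at the centre of its underside
- knife: yellow craft knife, 130 x 18 x 12 mm, lying on the mat; origin under its middle; not part of the job, leave it alone
- marker: white marker with red cap, 135 x 14 x 12 mm, lying on the mat; origin under its middle; not part of the job, leave it alone
- tape: roll of cream masking tape, 110 mm across, 25 mm high; origin at the centre of its underside; not part of the job, leave it alone
- scissors: scissors with black handles, 175 mm long, 6 to 8 mm high; origin under the middle; not part of the job, leave it alone
- phone: black phone, 148 x 72 x 8 mm; origin at the centre of its underside; not part of the job, leave it alone
- scale: aluminium scale rule, 310 x 30 x 14 mm, lying beyond the crate; origin at the centre of its underside; not part of the job, leave it alone
Not all that is in view belongs to the job. Of the things like the marble, leave any that is blue or purple; of the rest the larger one is meant.

How it is judged:
On the way:
1. the drop-floor of the empty bay has been pushed down at least 24 mm (z of any of bay_left, bay_mid, bay_right in the frame of crate below 0.036 m), for 0.2 s.
At the end, for the whole second after the job is handed in: In the bay whose floor is down 24 mm or more lie, within 30 mm of its centre line, flat and at rest, marble, terracotta, timber from the bottom up (heights within 4 mm), parallel to crate x within 0.05 rad, ends within 3 mm of the stop rail, centres within 4 mm of each other seen from above (((z of bay_left in the frame of crate below 0.036 m and y of marble_mid in the frame of crate between 0.082 and 0.142 m and y of terracotta_mid in the frame of crate between 0.082 and 0.142 m and y of timber_mid in the frame of crate between 0.082 and 0.142 m) or (z of bay_mid in the frame of crate below 0.036 m and y of marble_mid in the frame of crate between -0.03 and 0.03 m and y of terracotta_mid in the frame of crate between -0.03 and 0.03 m and y of timber_mid in the frame of crate between -0.03 and 0.03 m) or (z of bay_right in the frame of crate below 0.036 m and y of marble_mid in the frame of crate between -0.142 and -0.082 m and y of terracotta_mid in the frame of crate between -0.142 and -0.082 m and y of timber_mid in the frame of crate between -0.142 and -0.082 m)) and height (world z) of marble_mid between 0.034 and 0.042 m and x of each of marble_mid, terracotta_mid, timber_mid in the frame of crate below -0.004 m and angle between the x axis of each of marble_mid, terracotta_mid, timber_mid and the x axis of crate, either way round below 0.05 rad and angle between each of marble_mid, terracotta_mid, timber_mid's own z axis and vertical below 0.05 rad and linear speed of each of marble, terracotta, timber below 0.02 m/s and height (world z) of terracotta_mid between 0.046 and 0.054 m and height (world z) of timber_mid between 0.058 and 0.066 m and horizontal distance between marble_mid and terracotta_mid below 0.004 m and horizontal distance between each of terracotta_mid, marble_mid and timber_mid below 0.004 m); the robot touches nothing.
It fails at once if a finger pushes on the crate or its floors with more than 110 N (contact force between the fingers and crate above 110 N).
It fails at once if one of the other things on the table is moved more than 30 mm (distance of any of knife, marker, tape, scissors, phone, scale from where it was at the start of the episode above 0.03 m).
It also fails if it takes over 72 s, if anything falls off the work surface, if the arm or the gripper's body presses on something with over 40 N, if the wrist force passes 120 N, or if a joint passes its speed limit or range.

## Working session

There is one attempt and no reset: what is moved stays moved. The work goes in short steps, Python scripts to look and compute and a tool call to move; the robot and the scene stay as the last step left them, time stands still between calls to the robot, and variables do not carry over. Pictures are saved under pics/ and viewed, and the job is handed in when it is done.

Besides the shell and the picture viewer there is one more tool, called after "Call:" as name(argument=value, ...) on one line, values as JSON. servo_tool: Moves the arm, as the interface text tells. Its arguments: {"type":"object","properties":{"series":{"type":"string"},"grip_force":{"type":"number"}},"required":["series"]}

```bash
ls; mkdir -p pics
python3 - <<'E'
from plant import arm
import cv2
s=arm.observe();print(s)
for n in ("scene","side","wrist"):
    i=arm.camera_info(n);print(n,i)
    cv2.imwrite(f"pics/a_{n}.png",arm.get_image(n)[:,:,::-1])
E
```

```text
pics
{'t': 0.0, 'qpos': array([-9.35407060e-01,  2.55720421e-01,  1.07011713e-01, -4.70746274e-04,
       -1.42389047e+00, -2.84619012e-01]), 'dq': array([ 1.85374065e-03, -2.21690968e-05, -2.71081204e-05, -3.11159350e-04,
        1.12772510e-03,  2.01144194e-03]), 'tau': array([ 2.71162917e-04, -3.86629057e+01,  2.37941480e+01,  5.36512166e+00,
       -6.01585692e-03,  9.99276075e-07]), 'eef_pos': array([ 0.18887136, -0.51598447,  0.20751329]), 'ee_rot': array([ 5.47993940e-01, -3.09303920e+00, -2.86188735e-03]), 'contact_force': array([ 0.80997357, -0.56536723, -0.62721089]), 'torque': array([-0.03944441, -0.06125496, -0.08731555]), 'width': 0.08568960044617831}
scene {'K': array([[419.92036372,   0.        , 277.97911569],
       [  0.        , 419.92036372, 208.3378367 ],
       [  0.        ,   0.        ,   1.        ]]), 'world_from_camera': array([[ 0.80054693, -0.44931026,  0.39654118,  1.00873279],
       [ 0.59909859,  0.61587686, -0.51164105, -0.68157793],
       [-0.01433496,  0.64715994,  0.76221947,  0.99204567],
       [ 0.        ,  0.        ,  0.        ,  1.      
[... 173 characters left out ...]
'world_from_camera': array([[-0.90971049,  0.23432523, -0.34280974,  0.07197203],
       [-0.41524051, -0.51043747,  0.75301322,  0.93537644],
       [ 0.00146706,  0.82737251,  0.56165164,  0.81073101],
       [ 0.        ,  0.        ,  0.        ,  1.        ]])}
wrist {'K': array([[327.19570856,   0.        , 281.03162955],
       [  0.        , 327.19570856, 210.00072397],
       [  0.        ,   0.        ,   1.        ]]), 'world_from_camera': array([[-0.34446646, -0.90375046, -0.25412196,  0.12412682],
       [ 0.93879797, -0.33128592, -0.0943823 , -0.5395588 ],
       [ 0.00111102, -0.27108071,  0.96255598,  0.37359934],
       [ 0.        ,  0.        ,  0.        ,  1.        ]])}
```

View pics/a_scene.png

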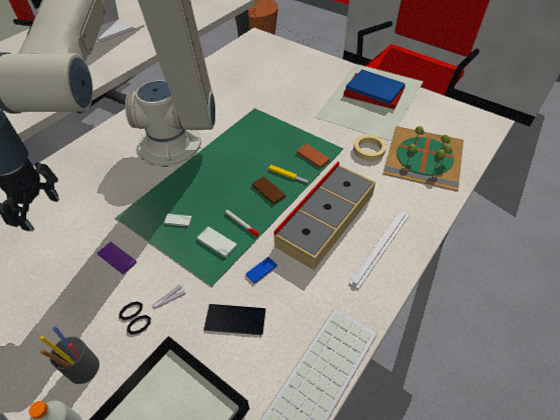

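View pics/a_side.png

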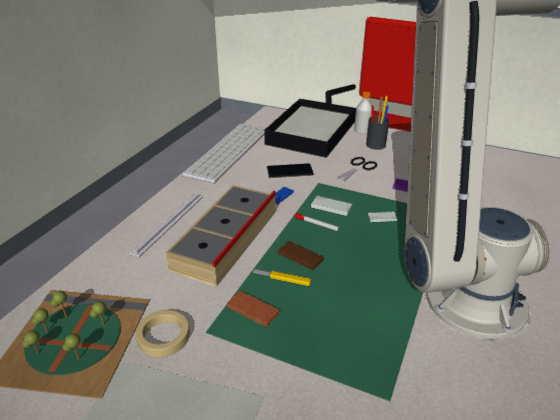

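View pics/a_wrist.png

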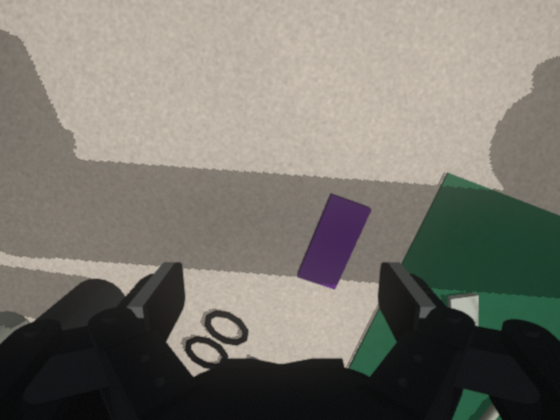

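The scene view shows four things like the marble: large white (216,241), small white (178,220), purple (116,258) and blue (261,270). Purple and blue are excluded, so the larger white one fits. I'll confirm it in an enlarged crop.

```bash
cat > h.py <<'E'
import numpy as np, cv2
from plant import arm
def ray(info,uv):
    K=np.asarray(info['K']);T=np.asarray(info['world_from_camera'])
    d=np.linalg.inv(K)@np.array([uv[0],uv[1],1.]); d=T[:3,:3]@np.array([d[0],-d[1],-d[2]])
    return T[:3,3],d
def px2w(info,uv,z):
    o,d=ray(info,uv); return (o+d*(z-o[2])/d[2])
def w2px(info,p):
    T=np.asarray(info['world_from_camera']);c=T[:3,:3].T@(np.asarray(p,float)-T[:3,3])
    v=np.asarray(info['K'])@np.array([c[0],-c[1],-c[2]]);return v[:2]/v[2]
def ortho(img,info,z,x0,x1,y0,y1,s=1000):
    # output: up = +x, left=+y ; s px per m
    W=int((y1-y0)*s);H=int((x1-x0)*s)
    w=[(x1,y1),(x1,y0),(x0,y0),(x0,y1)]
    src=np.float32([w2px(info,(a,b,z)) for a,b in w]);dst=np.float32([(0,0),(W,0),(W,H),(0,H)])
    return cv2.warpPerspective(img,cv2.getPerspectiveTransform(src,dst),(W,H))
E
python3 - <<'E'
from h import *
a=cv2.imread('pics/a_scene.png');i=arm.camera_info('scene')
c=cv2.resize(a[140:290,90:390],None,fx=2.6,fy=2.6,interpolation=cv2.INTER_CUBIC);cv2.imwrite('pics/crop1.png',c)
for n in('scene','side'):
    im=cv2.imread(f'pics/a_{n}.png');o=ortho(im,arm.camera_info(n),0.015,0.2,0.75,-0.4,0.35,1000);cv2.imwrite(f'pics/o_{n}.png',o)
for n,p in dict(marble=(216,241),small=(178,220),terra=(312,155),timber=(268,190),knife=(285,174),marker=(242,223)).items(): print(n,px2w(i,p,0.015))
for n,p in dict(L=(347,184),M=(327,206),R=(306,232)).items(): print(n,px2w(i,p,0.06))
E
```

```text
marble [ 0.43035726 -0.22911229  0.015     ]
small [ 0.28590938 -0.23895637  0.015     ]
terra [0.45112597 0.23411687 0.015     ]
timber [0.42914261 0.01669358 0.015     ]
knife [0.43052808 0.10610071 0.015     ]
marker [ 0.44832639 -0.13443692  0.015     ]
L [0.63569371 0.14629926 0.06      ]
M [0.63411    0.03558783 0.06      ]
R [ 0.63830861 -0.0790745   0.06      ]
```

View pics/crop1.png

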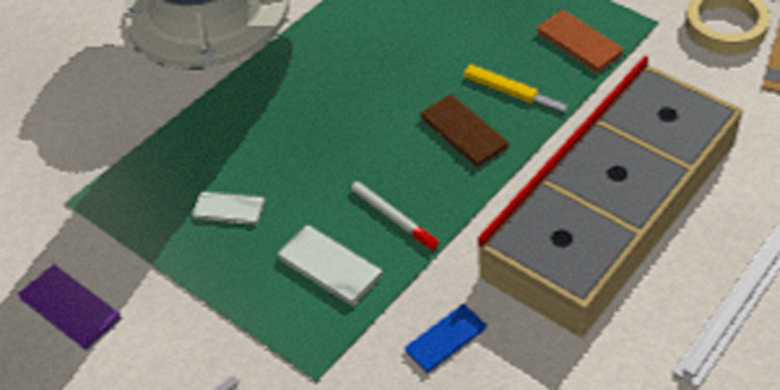

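View pics/o_scene.png

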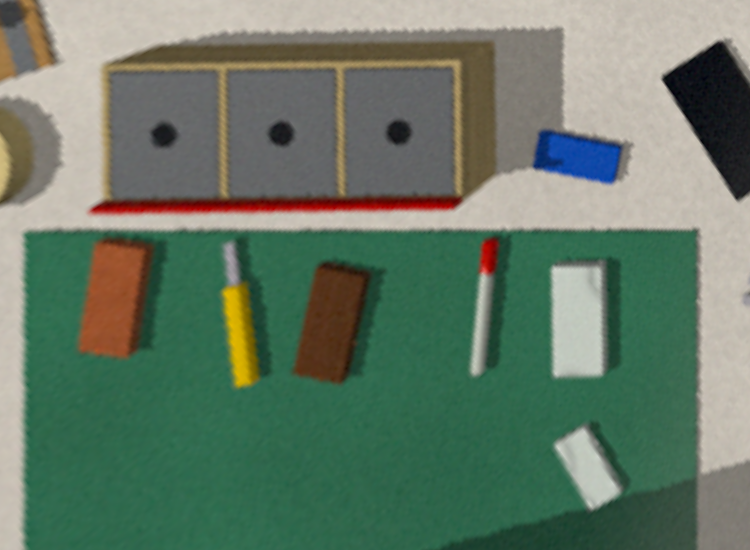

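View pics/o_side.png

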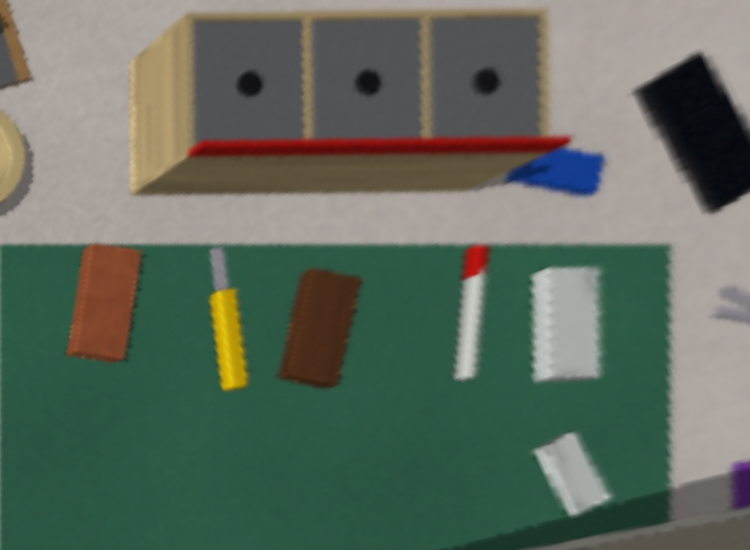

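Confirmed: at (216,241) is a white marble slab of full size, about 110x50. The one at (178,220) is a smaller offcut. Next I'll fit the poses of the crate and slabs from both fixed cameras.

```bash
cat > fit.py <<'E'
from h import *
from scipy.optimize import minimize
S=4
def segmask(im,name):
    hsv=cv2.cvtColor(im,cv2.COLOR_BGR2HSV);h,s,v=cv2.split(hsv)
    if name=='marble': m=(s<50)&(v>110)
    elif name=='terracotta': m=((h<14)|(h>172))&(s>110)&(v>85)
    else: m=((h<18)|(h>172))&(s>60)&(v<125)
    return m.astype(np.uint8)*255
def box(p,z0=0.003,L=.11,W=.05,H=.012):
    x,y,a=p;c,s=np.cos(a),np.sin(a)
    return [(x+c*i*L/2-s*j*W/2,y+s*i*L/2+c*j*W/2,z0+k) for i in(-1,1) for j in(-1,1) for k in(0,H)]
def hull(info,p,off):
    pts=np.float32([(w2px(info,q)-off+.5)*S-.5 for q in box(p)]);return cv2.convexHull(pts)
def fit(name,p0,views):
    dat=[]
    for im,info in views:
        c=w2px(info,(p0[0],p0[1],.009)).astype(int);off=np.array(c)-45;off=np.maximum(off,0)
        crop=im[off[1]:off[1]+90,off[0]:off[0]+90]
        up=cv2.resize(crop,None,fx=S,fy=S,interpolation=cv2.INTER_CUBIC)
        m=segmask(up,name);n,l,st,ce=cv2.connectedComponentsWithStats(m)
        k=l[int((c[1]-off[1])*S),int((c[0]-off[0])*S)]
        m=(l==k).astype(np.uint8) if k else m//255
        dat.append((info,off,m.astype(np.float32)))
    def cost(p,which=None):
        t=0
        for j,(info,off,m) in enumerate(dat):
            if which is not None and j!=which: continue
            r=np.zeros(m.shape,np.float32);cv2.fillConvexPoly(r,np.int32(np.round(hull(info,p,off)*16)),1,shift=4)
            t+=np.abs(r-m).sum()/m.sum()
        return t
    def run(w):
        q=np.array(p0,float)
        for sc in(1,.4):
            sim=np.vstack([q]+[q+sc*np.eye(3)[i]*[.008,.008,.12] for i in range(3)])
            r=minimize(cost,q,args=(w,),method='Nelder-Mead',options=dict(initial_simplex=sim,xatol=1e-5,fatol=1e-6));q=r.x
        return q.round(4),round(r.fun,3)
    return [run(w) for w in [None]+list(range(len(dat)))]
E
python3 - <<'E'
from fit import *
V=[(cv2.imread(f'pics/a_{n}.png'),arm.camera_info(n)) for n in('scene','side')]
for n,p in dict(marble=(.431,-.228,0),terracotta=(.451,.233,-.12),timber=(.428,.017,-.2)).items():
    for r in fit(n,p,V): print(n,*r)
for k,(im,info) in enumerate(V):
    g=cv2.cvtColor(im,cv2.COLOR_BGR2GRAY)
    D=[]
    for p in ([(347,184),(327,206),(306,232)],[(203,245),(225,221),(245,199)])[k]:
        c=g[p[1]-8:p[1]+9,p[0]-9:p[0]+10].astype(float);w=np.clip(70-c,0,None);yy,xx=np.mgrid[:17,:19]
        D.append(px2w(info,((w*xx).sum()/w.sum()+p[0]-9,(w*yy).sum()/w.sum()+p[1]-8),.06))
    D=np.array(D);d=D[0]-D[2];print(D.round(4).tolist(),'yaw',np.arctan2(-d[0],d[1]),np.linalg.norm(d))
E
```

```text
marble [ 0.4286 -0.2244  0.0185] 0.162
marble [ 0.426  -0.2243  0.0376] 0.119
marble [ 0.4287 -0.2244  0.0171] 0.042
terracotta [ 0.4504  0.241  -0.1651] 0.329
terracotta [ 0.4482  0.2443 -0.1962] 0.248
terracotta [ 0.4499  0.2407 -0.1536] 0.071
timber [ 0.4236  0.0243 -0.2264] 0.266
timber [ 0.4238  0.0232 -0.2438] 0.14
timber [ 0.425   0.024  -0.1957] 0.114
[[0.6333, 0.1465, 0.06], [0.6346, 0.0346, 0.06], [0.636, -0.0774, 0.06]] yaw 0.012007499127389057 0.22391069953924914
[[0.6327, 0.1477, 0.06], [0.6341, 0.0359, 0.06], [0.6352, -0.0757, 0.06]] yaw 0.01092864959908587 0.22337166244386875
```

Crate centre is about (0.6344, 0.0352), yaw 0.0115, and the two cameras agree within 1 mm. Next I'll compute the moves to the right bay.

```bash
cat > go.py <<'E'
import sys
from h import *
from scipy.spatial.transform import Rotation as R
def go(x,y,z,yaw):
    s=arm.observe();r=R.from_rotvec(s['ee_rot']).as_matrix()
    cyw=np.array([[np.cos(yaw),-np.sin(yaw),0],[np.sin(yaw),np.cos(yaw),0],[0,0,1]])
    tgt=cyw@np.diag([-1,1,-1.]) # tool x toward robot, y along slab-y
    d=r.T@(np.array([x,y,z])-s['eef_pos']);rv=R.from_matrix(r.T@tgt).as_rotvec(degrees=True)
    print('t',round(s['t'],2),'pos',s['eef_pos'].round(4),'tool cm',(d*100).round(2),'deg',rv.round(2),'w',round(s['width'],4),'F',s['contact_force'].round(1))
if __name__=='__main__': go(*map(float,sys.argv[1:5]))
E
python3 go.py 0.6352 -0.0766 0.15 0.0115
```

```text
t 0.15 pos [ 0.1889 -0.5161  0.2077] tool cm [-57.01  25.93   5.81] deg [ 0.08 -0.02 19.44] w 0.0851 F [0.7 0.6 0.4]
```

Call:
servo_tool(series="-3.6 1.6 0 0 0 0 -1;-3.6 1.6 0 0 0 0 -1;-3.6 1.6 0 0 0 0 -1;-3.6 1.6 0 0 0 0 -1;-3.6 1.6 0 0 0 0 -1;-3.6 1.6 0 0 0 0 -1;-3.6 1.6 0 0 0 0 -1;-3.6 1.6 0 0 0 0 -1", grip_force=60)

```text
t: 0.82
eef_pos: [0.4182, -0.2922, 0.2042]
ee_rot: [0.525, -3.092, -0.009]
contact_force: [1.1, -0.1, -0.5]
width: 0.0004
```

```bash
python3 go.py 0.6352 -0.0766 0.10 0.0115
```

```text
t 0.82 pos [ 0.4182 -0.2922  0.2042] tool cm [-27.64  13.11  10.4 ] deg [ 0.35 -0.29 18.62] w 0.0004 F [ 1.1 -0.1 -0.5]
```

Call:
servo_tool(series="-3.6 1.7 1 0 0 0 -1;-3.6 1.7 1 0 0 0 -1;-3.6 1.7 1 0 0 0 -1;-3.6 1.7 1 0 0 0 -1;-3.6 1.7 1 0 0 0 -1;-3.6 1.7 1 0 0 6 -1;-2.5 2 1.5 0 0 6 -1;-2 0.8 1.5 0 0 6 -1")

```text
t: 1.48
eef_pos: [0.6316, -0.0786, 0.1149]
ee_rot: [0.028, -3.141, -0.007]
contact_force: [0.0, -0.1, 0.2]
width: -0.0002
```

```bash
python3 go.py 0.6352 -0.0766 0.07 0.0115
```

```text
t 1.48 pos [ 0.6316 -0.0786  0.1149] tool cm [-0.37  0.17  4.49] deg [ 0.24 -0.03  0.36] w -0.0002 F [ 0.  -0.1  0.2]
```

Call:
servo_tool(series="-0.3 0.2 2.2 0 0 0.3 -1;0 0 2 0 0 0 -1;0 0 0 0 0 0 -1;0 0 0.4 0 0 0 -1;0 0 0.3 0 0 0 -1;0 0 0.2 0 0 0 -1")

```text
t: 1.98
eef_pos: [0.6359, -0.0715, 0.0565]
ee_rot: [0.018, -3.133, -0.006]
contact_force: [0.6, 0.2, -0.1]
width: -0.0001
```

Call:
servo_tool(series="0 0 0.2 0 0 0 -1;0 0 0.1 0 0 0 -1")

```text
t: 2.15
eef_pos: [0.6365, -0.0722, 0.0553]
ee_rot: [0.017, -3.136, -0.006]
contact_force: [0.2, 0.2, -0.1]
width: 0.0002
```

Call:
servo_tool(series="0 0 0.3 0 0 0 -1")

```text
t: 2.23
eef_pos: [0.6372, -0.0726, 0.0535]
ee_rot: [0.017, -3.139, -0.006]
contact_force: [-0.0, 0.1, 0.1]
width: 0.0
```

Call:
servo_tool(series="0 0 0.3 0 0 0 -1")

```text
t: 2.32
eef_pos: [0.6375, -0.0727, 0.0512]
ee_rot: [0.016, -3.14, -0.006]
contact_force: [0.1, -0.3, 0.2]
width: 0.0
```

```bash
python3 go.py 0.6352 -0.0766 0.07 0.0115;python3 - <<'E'
from h import *
cv2.imwrite('pics/b_side.png',arm.get_image('side')[130:300,130:330,::-1].repeat(3,0).repeat(3,1))
E
```

```text
t 2.32 pos [ 0.6375 -0.0727  0.0512] tool cm [ 0.24 -0.38 -1.88] deg [ 0.23 -0.07 -0.06] w 0.0 F [ 0.1 -0.3  0.2]
```

View pics/b_side.png

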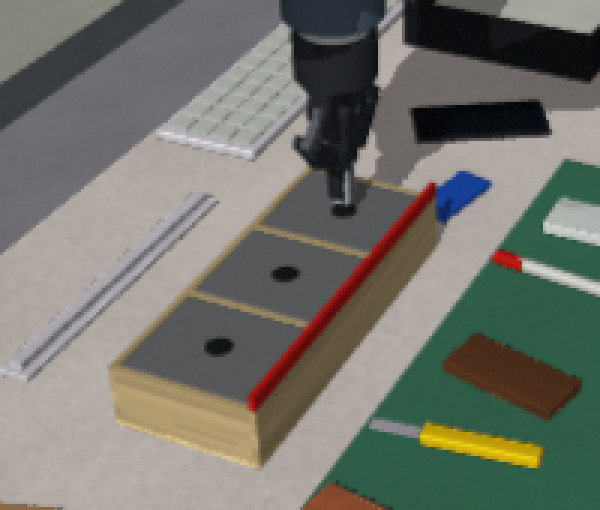

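Call:
servo_tool(series="0 0 0.3 0 0 0 -1;0 0 0 0 0 0 -1")

```text
t: 2.53
eef_pos: [0.6371, -0.0728, 0.0474]
ee_rot: [0.016, -3.14, -0.006]
contact_force: [0.1, -0.2, -0.2]
width: 0.0
```

Call:
servo_tool(series="0 0 0.3 0 0 0 -1;0 0 0 0 0 0 -1")

```text
t: 2.7
eef_pos: [0.6371, -0.0729, 0.0441]
ee_rot: [0.016, -3.14, -0.006]
contact_force: [0.1, -0.2, -0.8]
width: -0.0
```

Run:
```python
from h import *
print(arm.observe())
cv2.imwrite('pics/c_side.png',arm.get_image('side')[130:300,130:330,::-1].repeat(3,0).repeat(3,1))
cv2.imwrite('pics/c_wrist.png',arm.get_image('wrist')[:,:,::-1])
```

```text
{'t': 2.7, 'qpos': array([ 0.12665003,  0.52358551,  0.08734505, -0.00474736, -1.13586288,
       -1.68533036]), 'dq': array([-0.0015494 , -0.00761485,  0.01430752,  0.0083793 , -0.00611638,
       -0.00147686]), 'tau': array([-2.32173549e-02, -5.22008121e+01,  2.23744690e+01,  5.08189291e+00,
        1.13942216e-01,  3.56026767e-04]), 'eef_pos': array([ 0.6371012 , -0.07285084,  0.0441304 ]), 'ee_rot': array([ 0.01587599, -3.13973057, -0.00646099]), 'contact_force': array([ 0.08115704, -0.2345798 , -0.83717446]), 'torque': array([0.01459127, 0.06027823, 0.00455261]), 'width': -1.6087657451615766e-05}
```

View pics/c_side.png

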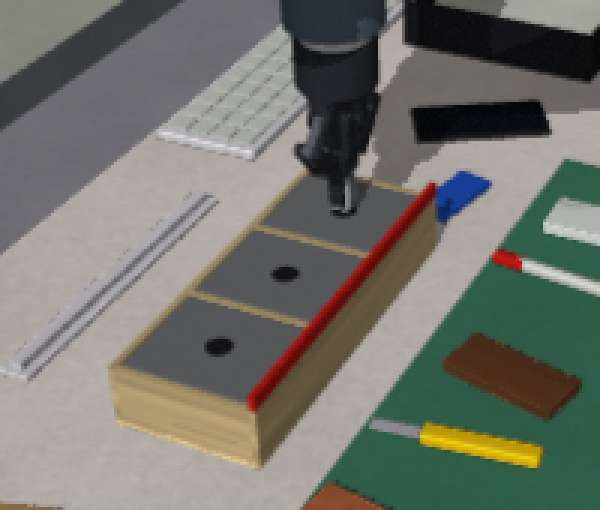

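View pics/c_wrist.png

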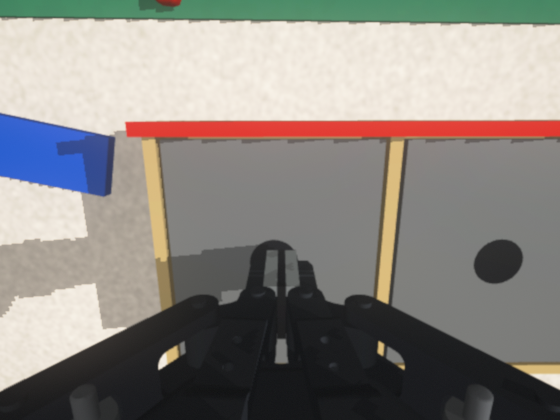

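Run:
```python
from h import *
i=arm.camera_info('wrist');print(i['world_from_camera'].round(4))
for z in(.03,.045,.06,.075):print(z,px2w(i,(498,261),z))
print('tcp px',w2px(i,arm.observe()['eef_pos']))
im=arm.get_image('wrist')[:,:,::-1];cv2.imwrite('pics/d.png',cv2.resize(im[190:350,180:400],None,fx=3.4,fy=3.4,interpolation=cv2.INTER_CUBIC))
j=arm.camera_info('side');print('tcp side',w2px(j,arm.observe()['eef_pos']))
```

```text
[[-0.0113 -0.9626 -0.2706  0.5687]
 [ 0.9999 -0.01   -0.0061 -0.0739]
 [ 0.0031 -0.2707  0.9627  0.2109]
 [ 0.      0.      0.      1.    ]]
0.03 [0.65003431 0.05824189 0.03      ]
0.045 [0.64328596 0.04728754 0.045     ]
0.06 [0.63653761 0.03633319 0.06      ]
0.075 [0.62978926 0.02537884 0.075     ]
tcp px [280.37532759 249.32443564]
tcp side [243.13169835 204.4179178 ]
```

View pics/d.png

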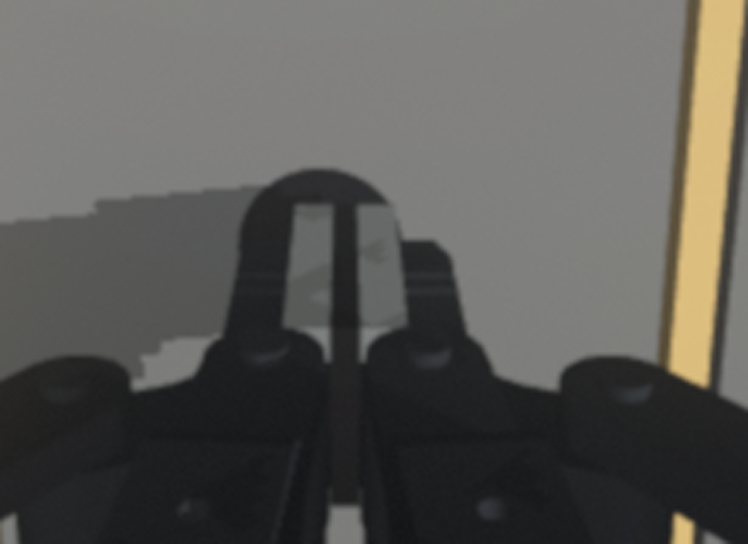

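Call:
servo_tool(series="0 0 0.4 0 0 0 -1;0 0 0 0 0 0 -1")

```text
t: 3.02
eef_pos: [0.6379, -0.0728, 0.0409]
ee_rot: [-0.016, 3.141, 0.006]
contact_force: [0.1, -0.6, -0.5]
width: 0.0005
```

Call:
servo_tool(series="0 0 0.4 0 0 0 -1;0 0 0 0 0 0 -1")

```text
t: 3.18
eef_pos: [0.6385, -0.0729, 0.037]
ee_rot: [-0.017, 3.14, 0.006]
contact_force: [0.2, 0.1, -0.6]
width: -0.0005
```

Run:
```python
from h import *
im=arm.get_image('side')[:,:,::-1]
cv2.imwrite('pics/e_side.png',cv2.resize(im[170:290,160:300],None,fx=5,fy=5,interpolation=cv2.INTER_CUBIC))
a=cv2.imread('pics/a_side.png');cv2.imwrite('pics/e_side0.png',cv2.resize(a[170:290,160:300],None,fx=5,fy=5,interpolation=cv2.INTER_CUBIC))
```

```text
(no output)
```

View pics/e_side.png

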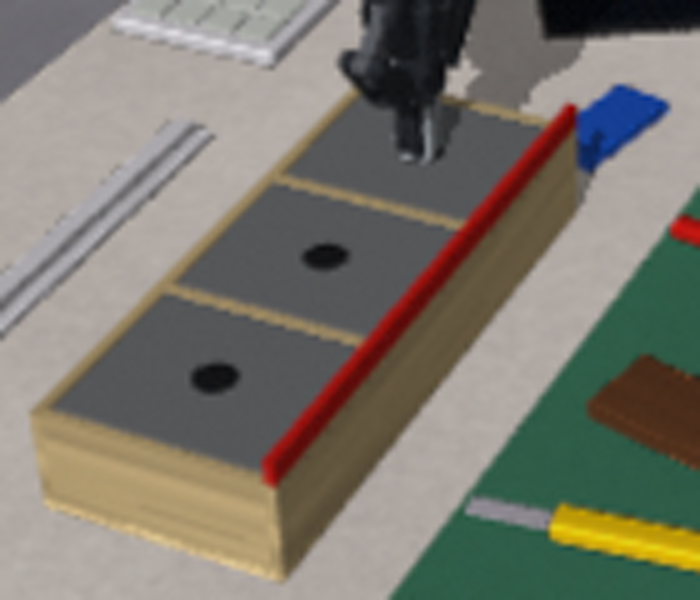

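View pics/e_side0.png

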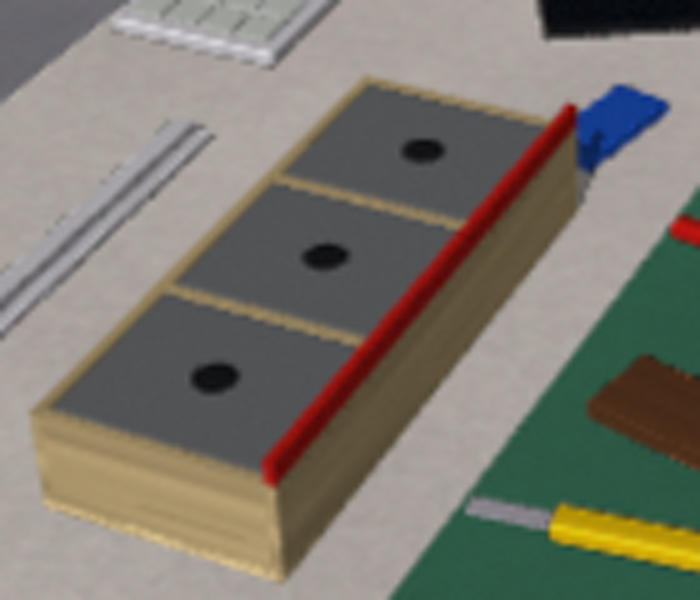

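Run:
```python
from h import *
im=arm.get_image('wrist')[:,:,::-1];cv2.imwrite('pics/f.png',cv2.resize(im[90:390,120:560],None,fx=1.8,fy=1.8,interpolation=cv2.INTER_CUBIC))
p=arm.observe()['eef_pos'];print(p)
for n in('scene','side'): print(n,w2px(arm.camera_info(n),p))
im=arm.get_image('scene')[:,:,::-1];cv2.imwrite('pics/f_scene.png',cv2.resize(im[150:280,250:390],None,fx=4.5,fy=4.5,interpolation=cv2.INTER_CUBIC))
```

```text
[ 0.63849836 -0.07287134  0.03744145]
scene [307.00474748 235.44201242]
side [242.97438572 206.58543379]
```

View pics/f.png

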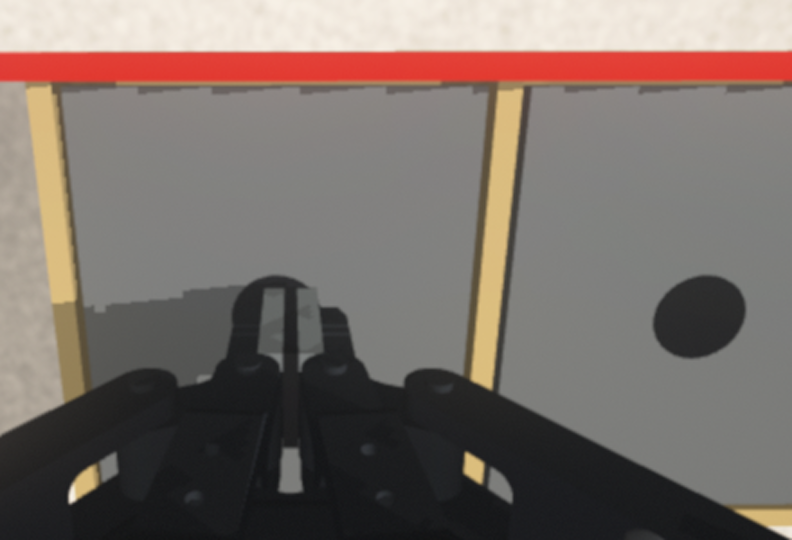

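View pics/f_scene.png

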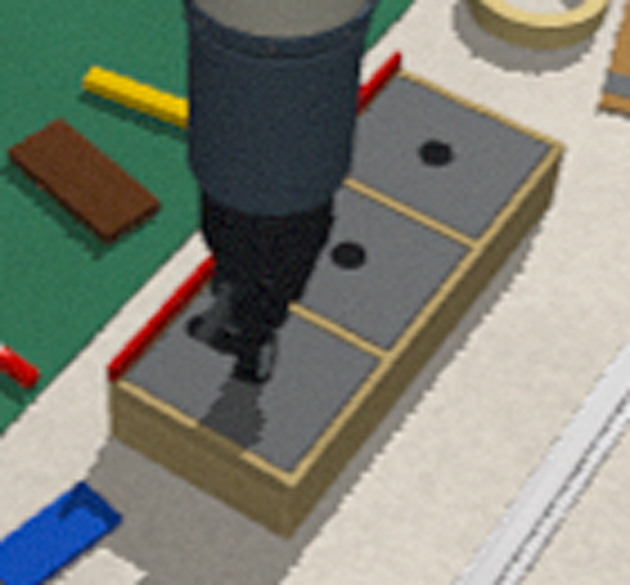

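Run:
```python
from h import *
i=arm.camera_info('wrist')
im=arm.get_image('wrist')[:,:,::-1].copy()
print(px2w(i,(508.3,265.6),.06))
S=3
big=cv2.resize(im,None,fx=S,fy=S,interpolation=cv2.INTER_CUBIC)
def cr(x,y,z):
    c,s=np.cos(.0115),np.sin(.0115);return (.6344+c*x-s*y,.0352+s*x+c*y,z)
def poly(y0,z,col):
    q=np.array([w2px(i,cr(x,y,z)) for x,y in[(-.06,y0-.051),(-.06,y0+.051),(.06,y0+.051),(.06,y0-.051)]])
    cv2.polylines(big,[np.int32(q*S)],True,col,1)
    q=np.array([w2px(i,cr(.0125*np.cos(a),y0+.0125*np.sin(a),z)) for a in np.linspace(0,6.28,30)])
    cv2.polylines(big,[np.int32(q*S)],True,col,1)
poly(-.112,.06,(0,255,0));poly(-.112,.056,(0,255,255));poly(-.112,.037,(0,0,255));poly(0,.06,(0,255,0))
cv2.imwrite('pics/g.png',cv2.resize(big[270:1000,300:1680],None,fx=.58,fy=.58,interpolation=cv2.INTER_AREA))
```

```text
[0.63638909 0.03643276 0.06      ]
```

View pics/g.png

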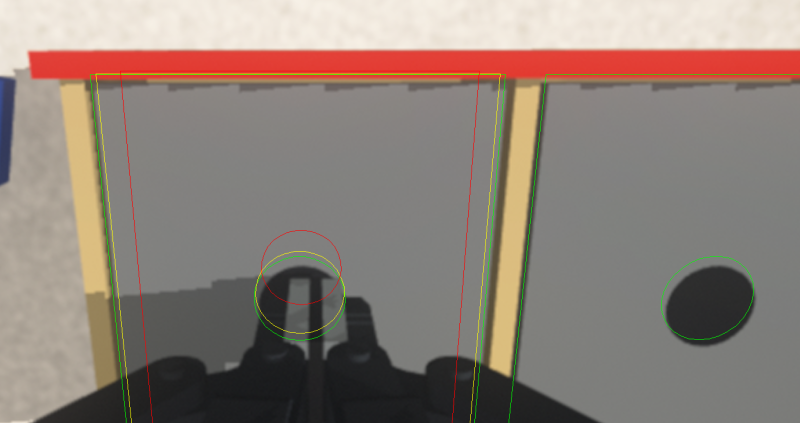

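Run:
```python
from h import *
from scipy.spatial.transform import Rotation as R
i=arm.camera_info('wrist');s=arm.observe();r=R.from_rotvec(s['ee_rot']).as_matrix()
for dz in(0,.005,.01,.015,.02,.025):
    print(dz,[w2px(i,s['eef_pos']+r@np.array([.011,y,-dz])).round(1) for y in(-.008,0,.008)])
print(s['tau'])
```

```text
0 [array([265.6, 230.2]), array([280.5, 230.2]), array([295.4, 230.2])]
0.005 [array([265.1, 233.4]), array([280.4, 233.4]), array([295.8, 233.4])]
0.01 [array([264.6, 236.7]), array([280.4, 236.7]), array([296.2, 236.8])]
0.015 [array([264.1, 240.3]), array([280.4, 240.3]), array([296.6, 240.3])]
0.02 [array([263.6, 244.1]), array([280.4, 244.1]), array([297.1, 244.1])]
0.025 [array([263.1, 248.1]), array([280.3, 248.1]), array([297.6, 248.1])]
[-6.12885742e-05 -5.12784219e+01  2.16480356e+01  4.87646788e+00
  1.08124054e-02  1.13868347e-05]
```

The tips show about 20 mm above the reported TCP, and the force is zero, so there's no contact yet. I'll continue gently.

Call:
servo_tool(series="0 0 0.3 0 0 0 -1")

```text
t: 3.47
eef_pos: [0.6389, -0.0729, 0.0353]
ee_rot: [-0.017, 3.139, 0.005]
contact_force: [-0.8, -0.2, 5.1]
width: 0.0002
```

Call:
servo_tool(series="0 0 0.3 0 0 0 -1")

```text
t: 3.55
eef_pos: [0.6389, -0.0729, 0.0328]
ee_rot: [-0.017, 3.139, 0.005]
contact_force: [-3.4, 0.1, 5.5]
width: 0.0004
```

Call:
servo_tool(series="0 0 0.3 0 0 0 -1")

```text
t: 3.63
eef_pos: [0.639, -0.0729, 0.0304]
ee_rot: [-0.018, 3.138, 0.005]
contact_force: [-1.8, 1.6, 4.7]
width: 0.0001
```

Run:
```python
from h import *
print(arm.grasp_offset, [a for a in dir(arm) if a[0]!='_'],arm.observe()['contact_force'],arm.observe()['tau'])
im=arm.get_image('side')[:,:,::-1]
cv2.imwrite('pics/i_side.png',cv2.resize(im[170:290,160:300],None,fx=5,fy=5,interpolation=cv2.INTER_CUBIC))
```

```text
0.0187 ['Unreachable', 'camera_info', 'get_image', 'grasp_offset', 'hand_in', 'observe'] [-1.84015787  1.61428721  4.65370564] [-3.17561924e-01 -4.85028863e+01  2.08498031e+01  4.57767338e+00
  6.60140645e-01  4.91684055e-03]
```

View pics/i_side.png

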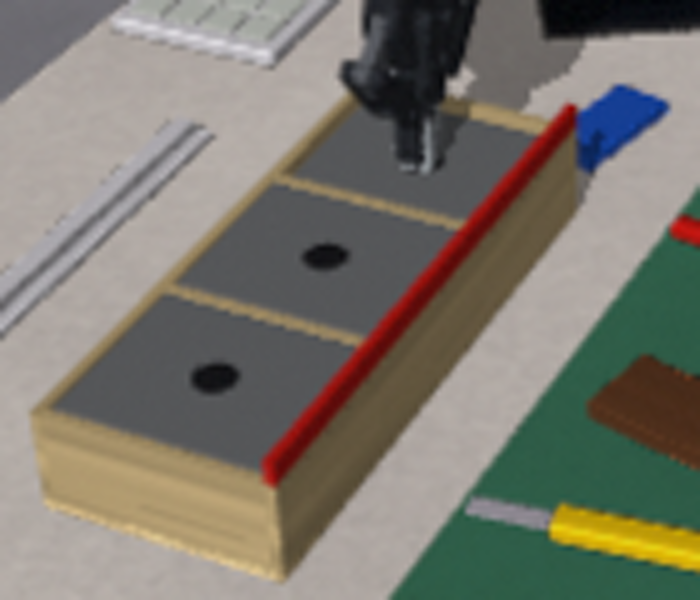

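Call:
servo_tool(series="0 0 0.3 0 0 0 -1")

```text
t: 3.77
eef_pos: [0.639, -0.0729, 0.0275]
ee_rot: [-0.018, 3.138, 0.005]
contact_force: [-1.9, 0.5, 4.8]
width: 0.0002
```

Call:
servo_tool(series="0 0 0.3 0 0 0 -1")

```text
t: 3.85
eef_pos: [0.639, -0.0729, 0.0249]
ee_rot: [-0.018, 3.137, 0.005]
contact_force: [-2.3, 0.4, 6.0]
width: -0.0
```

The floor has travelled 12 mm at about 6 N without blocking, so the right bay is the empty one. I'll push it on to the stop.

Call:
servo_tool(series="0 0 0.4 0 0 0 -1;0 0 0.4 0 0 0 -1;0 0 0.3 0 0 0 -1")

```text
t: 4.1
eef_pos: [0.6391, -0.073, 0.0152]
ee_rot: [-0.019, 3.136, 0.004]
contact_force: [-2.3, 1.3, 4.9]
width: -0.0002
```

Call:
servo_tool(series="0 0 0.3 0 0 0 -1")

```text
t: 4.18
eef_pos: [0.6391, -0.0729, 0.0125]
ee_rot: [-0.019, 3.136, 0.004]
contact_force: [-2.8, 1.3, 4.8]
width: -0.0004
```

Call:
servo_tool(series="0 0 0.3 0 0 0 -1")

```text
t: 4.27
eef_pos: [0.6391, -0.073, 0.0098]
ee_rot: [-0.019, 3.136, 0.004]
contact_force: [-1.4, 0.1, 6.1]
width: 0.0001
```

Call:
servo_tool(series="0 0 0.3 0 0 0 -1")

```text
t: 4.35
eef_pos: [0.6392, -0.0731, 0.0089]
ee_rot: [-0.021, 3.135, 0.002]
contact_force: [-10.4, 4.2, 29.2]
width: -0.0
```

Call:
servo_tool(series="0 0 0.2 0 0 0 -1")

```text
t: 4.43
eef_pos: [0.6391, -0.073, 0.0091]
ee_rot: [-0.022, 3.135, 0.002]
contact_force: [-7.0, 2.5, 14.5]
width: 0.0
```

Dead stop reached: force jumped to 29 N at 27–28 mm of travel. Floor top is at 32 mm when the TCP reads 9 mm, so the closed tip sits about 23 mm above the reported TCP. Now I'll lift and go to the marble.

Call:
servo_tool(series="0 0 -2 0 0 0 -1;0 0 -4 0 0 0 -1;0 0 -4 0 0 0 0.45;2 -1 -3 0 0 0 0.45;3.4 -2.4 -1 0 0 0 0.45;3.4 -2.4 0 0 0 0 0.45;3.4 -2.4 0 0 0 0 0.45;3.2 -2.4 0 0 0 0 0.45")

```text
t: 5.1
eef_pos: [0.4846, -0.1805, 0.1503]
ee_rot: [-0.033, 3.137, 0.001]
contact_force: [-0.4, -1.7, 0.6]
width: 0.0616
```

```bash
python3 go.py 0.43 -0.225 0.15 0.018
```

```text
t 5.1 pos [ 0.4846 -0.1805  0.1503] tool cm [ 5.55 -4.34  0.01] deg [0.03 0.24 0.17] w 0.0616 F [-0.4 -1.7  0.6]
```

Call:
servo_tool(series="3 -2.3 0 0 0 0 0.45;2.5 -2 0 0 0 0 0.45;0 0 0 0 0 0 0.45")

```text
t: 5.35
eef_pos: [0.4225, -0.2284, 0.1501]
ee_rot: [-0.028, 3.137, 0.001]
contact_force: [-0.1, 0.3, -0.7]
width: 0.0619
```

```bash
cat > wl.py <<'E'
import sys
from fit import *
# wrist overlay fit: name x y yaw
name=sys.argv[1];p=[float(v) for v in sys.argv[2:5]];out=sys.argv[5]
from go import go
go(p[0],p[1],.03,p[2])
info=arm.camera_info('wrist');im=arm.get_image('wrist')[:,:,::-1].copy()
V=3;big=cv2.resize(im,None,fx=V,fy=V,interpolation=cv2.INTER_CUBIC)
z=.015;c,s=np.cos(p[2]),np.sin(p[2])
q=np.array([w2px(info,(p[0]+c*i*.055-s*j*.025,p[1]+s*i*.055+c*j*.025,z)) for i,j in[(-1,-1),(-1,1),(1,1),(1,-1)]])
cv2.polylines(big,[np.int32((q+.5)*V)],True,(0,0,255),1)
m=w2px(info,(p[0],p[1],z));x0=int(max(0,min(im.shape[1]-260,m[0]-130)));y0=int(max(0,min(im.shape[0]-195,m[1]-110)))
cv2.imwrite(out,big[y0*V:(y0+195)*V,x0*V:(x0+260)*V]);print('crop origin',x0,y0,'x3')
cv2.imwrite(out.replace('.png','_full.png'),im)
E
python3 wl.py marble 0.4287 -0.2244 0.018 pics/m1.png
```

```text
t 5.35 pos [ 0.4225 -0.2284  0.1501] tool cm [-0.57  0.38 12.01] deg [ 0.04  0.27 -0.  ] w 0.0619 F [-0.1  0.3 -0.7]
crop origin 154 89 x3
```

View pics/m1.png

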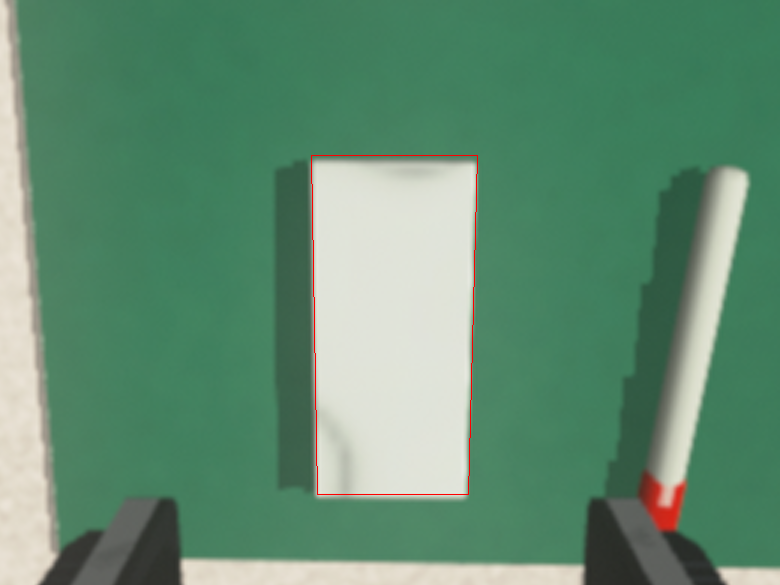

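View pics/m1_full.png

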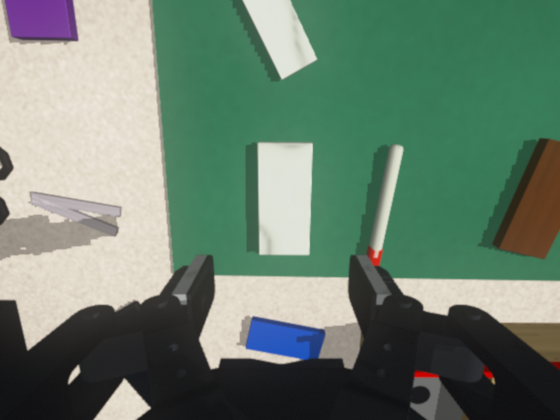

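Wrist view: the red overlay of the fitted pose lies on the marble edges, crop corners (312,155)–(468,495). The marker is well clear. I'll centre and descend.

Call:
servo_tool(series="-0.6 0.4 0 0 0.3 0 0.45;0 0 0 0 0 0 0.45;0 0 4 0 0 0 0.45;0 0 4 0 0 0 0.45;0 0 4 0 0 0 0.45;0 0 2 0 0 0 0.45;0 0 0 0 0 0 0.45")

```text
t: 5.98
eef_pos: [0.4406, -0.2205, 0.0066]
ee_rot: [-0.037, 3.132, -0.002]
contact_force: [-0.7, 0.0, 0.2]
width: 0.0621
```

```bash
python3 go.py 0.4295 -0.2244 0 0.018;python3 - <<'E'
from h import *
im=arm.get_image('wrist')[:,:,::-1];cv2.imwrite('pics/m2.png',im)
E
```

```text
t 5.98 pos [ 0.4406 -0.2205  0.0066] tool cm [ 1.13 -0.36  0.65] deg [-0.09  0.55  0.32] w 0.0621 F [-0.7  0.   0.2]
```

View pics/m2.png

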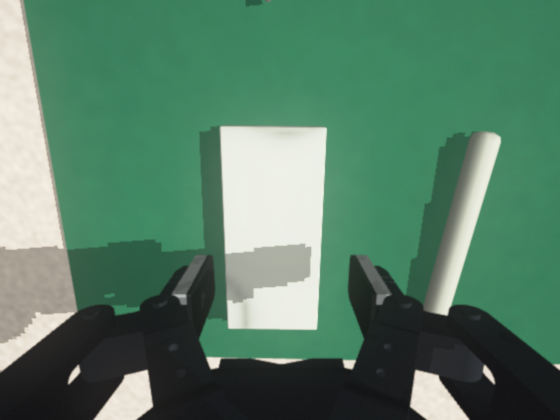

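Call:
servo_tool(series="1.1 -0.4 0 0 0.6 0.3 0.45;0 0 0 0 0 0 0.45;0 0 0.8 0 0 0 0.45;0 0 0 0 0 0 0.45")

```text
t: 6.37
eef_pos: [0.4347, -0.2254, 0.0041]
ee_rot: [-0.034, 3.135, -0.007]
contact_force: [-0.5, 0.0, -0.6]
width: 0.0617
```

```bash
python3 go.py 0.4295 -0.2244 0 0.018
```

```text
t 6.37 pos [ 0.4347 -0.2254  0.0041] tool cm [0.52 0.11 0.4 ] deg [-0.28  0.37  0.22] w 0.0617 F [-0.5  0.  -0.6]
```

Call:
servo_tool(series="0.8 0.1 0.5 -0.3 0.4 0.2 0.45;0 0 0.5 0 0 0 0.45;0 0 0.5 0 0 0 0.45;0 0 0.3 0 0 0 0.45;0 0 0.3 0 0 0 0.45")

```text
t: 6.78
eef_pos: [0.4283, -0.2253, -0.0159]
ee_rot: [-0.028, 3.136, -0.001]
contact_force: [0.1, 0.2, 0.1]
width: 0.0621
```

```bash
python3 go.py 0.4295 -0.2244 0 0.018
```

```text
t 6.78 pos [ 0.4283 -0.2253 -0.0159] tool cm [-0.13  0.09 -1.59] deg [-0.04  0.32 -0.01] w 0.0621 F [0.1 0.2 0.1]
```

Call:
servo_tool(series="0 0 0.4 0 0.3 0 0.45;0 0 0.3 0 0 0 0.45")

```text
t: 6.95
eef_pos: [0.4283, -0.2253, -0.0238]
ee_rot: [0.028, -3.141, 0.001]
contact_force: [-0.2, 0.2, 0.2]
width: 0.0617
```

Call:
servo_tool(series="0 0 0.3 0 0 0 0.45")

```text
t: 7.03
eef_pos: [0.4283, -0.2255, -0.0256]
ee_rot: [0.029, -3.14, 0.002]
contact_force: [-13.1, 14.2, 55.0]
width: 0.0622
```

Call:
servo_tool(series="0 0 0.3 0 0 0 0.45")

```text
t: 7.12
eef_pos: [0.4283, -0.2255, -0.0257]
ee_rot: [0.031, -3.14, 0.003]
contact_force: [-16.5, 13.8, 55.8]
width: 0.0618
```

Call:
servo_tool(series="0 0 -0.5 0 0 0 0.45;0 0 0 0 0 0 0.45")

```text
t: 7.28
eef_pos: [0.4294, -0.2255, -0.0188]
ee_rot: [-0.032, 3.141, -0.004]
contact_force: [0.8, 0.7, 0.1]
width: 0.0617
```

Call:
servo_tool(series="0 0 0 0 0 0 -0.3;0 0 0 0 0 0 -0.3;0 0 0 0 0 0 -0.3;0 0 0 0 0 0 -0.3", grip_force=50)

```text
t: 7.62
eef_pos: [0.4297, -0.2255, -0.0183]
ee_rot: [-0.032, 3.14, -0.005]
contact_force: [-1.8, 2.2, 4.8]
width: 0.0483
```

Call:
servo_tool(series="0 0 -1 0 0 0 -0.3;0 0 -3 0 0 0 -0.3;0 0 -4 0 0 0 -0.3;0 0 -4 0 0 0 -0.3;-3 2 0 0 0 0 -0.3;-3.2 2.3 0 0 0 0 -0.3;-3.2 2.3 0 0 0 0 -0.3;-3.2 2.3 0 0 0 0 -0.3")

```text
t: 8.28
eef_pos: [0.5488, -0.1334, 0.0997]
ee_rot: [0.015, -3.129, -0.003]
contact_force: [0.6, -1.1, -1.1]
width: 0.0486
```

```bash
python3 go.py 0.6335 -0.0768 0.1 0.0115
```

```text
t 8.28 pos [ 0.5488 -0.1334  0.0997] tool cm [-8.53  5.58 -0.12] deg [ 0.13 -0.69 -0.11] w 0.0486 F [ 0.6 -1.1 -1.1]
```

Call:
servo_tool(series="-3 1.9 0 0 0 0 -0.3;-3 1.9 0 0 0 0 -0.3;-2 1.5 0 0 -0.6 0 -0.3;0 0 0 0 0 0 -0.3;0 0 0 0 0 0 -0.3")

```text
t: 8.7
eef_pos: [0.6347, -0.0704, 0.0899]
ee_rot: [0.022, -3.132, -0.006]
contact_force: [-1.0, 0.2, -1.0]
width: 0.0481
```

```bash
python3 go.py 0.6335 -0.0768 0.05 0.0115;python3 - <<'E'
from h import *
im=arm.get_image('wrist')[:,:,::-1];cv2.imwrite('pics/m3.png',im)
E
```

```text
t 8.7 pos [ 0.6347 -0.0704  0.0899] tool cm [ 0.09 -0.66  3.99] deg [ 0.23 -0.56  0.16] w 0.0481 F [-1.   0.2 -1. ]
```

View pics/m3.png

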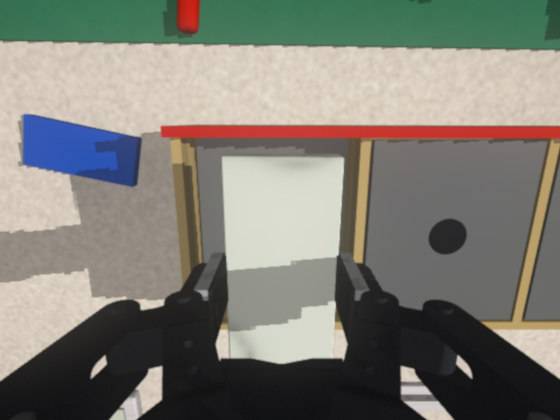

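Call:
servo_tool(series="0.1 -0.7 0 0.2 -0.6 0.2 -0.3;0 -0.1 2 0 0 0 -0.3;0 0 2.2 0 0 0 -0.3;0 0 1.6 0 0 0 -0.3;0 0 0 0 0 0 -0.3")

```text
t: 9.17
eef_pos: [0.6305, -0.0838, 0.0303]
ee_rot: [-0.009, 3.138, 0.0]
contact_force: [0.9, 1.7, -4.2]
width: 0.0484
```

```bash
python3 go.py 0.6335 -0.0768 0.0107 0.0115
```

```text
t 9.17 pos [ 0.6305 -0.0838  0.0303] tool cm [-0.3   0.7   1.96] deg [ 0.01  0.23 -0.34] w 0.0484 F [ 0.9  1.7 -4.2]
```

Call:
servo_tool(series="-0.3 0.7 0 0 0.2 -0.3 -0.3;0 0 0 0 0 0 -0.3;0 0 0 0 0 0 -0.3")

```text
t: 9.42
eef_pos: [0.6324, -0.079, 0.0324]
ee_rot: [-0.014, 3.141, -0.002]
contact_force: [0.0, -0.5, -0.5]
width: 0.0486
```

```bash
python3 go.py 0.6335 -0.0768 0.0107 0.0115
```

```text
t 9.42 pos [ 0.6324 -0.079   0.0324] tool cm [-0.11  0.22  2.17] deg [-0.06  0.05 -0.17] w 0.0486 F [ 0.  -0.5 -0.5]
```

Call:
servo_tool(series="0 0.1 0.7 0 0 -0.2 -0.3;0 0 0.7 0 0 0 -0.3;0 0 0.3 0 0 0 -0.3;0 0 0 0 0 0 -0.3")

```text
t: 9.75
eef_pos: [0.634, -0.0781, 0.0171]
ee_rot: [-0.02, 3.135, -0.001]
contact_force: [-0.9, 0.2, -1.9]
width: 0.0484
```

Call:
servo_tool(series="0 0 0.2 0 0 0 -0.3;0 0 0 0 0 0 -0.3")

```text
t: 9.92
eef_pos: [0.6338, -0.0781, 0.0147]
ee_rot: [-0.02, 3.136, -0.002]
contact_force: [-0.6, 0.2, -2.1]
width: 0.0484
```

Call:
servo_tool(series="0 0 0.2 0 0.2 0 -0.3;0.3 0 0 0 0 0 -0.3;0 0 0 0 0 0 -0.3")

```text
t: 10.17
eef_pos: [0.6308, -0.0781, 0.0125]
ee_rot: [-0.02, 3.14, -0.002]
contact_force: [0.3, -0.2, -2.2]
width: 0.0483
```

Call:
servo_tool(series="0.2 0 0 0 0 0 -0.3")

```text
t: 10.25
eef_pos: [0.6301, -0.0781, 0.0128]
ee_rot: [-0.021, 3.137, -0.002]
contact_force: [5.6, -0.2, -2.8]
width: 0.0482
```

Call:
servo_tool(series="0.2 0 0 0 0 0 -0.3")

```text
t: 10.33
eef_pos: [0.6303, -0.0781, 0.0136]
ee_rot: [-0.022, 3.132, -0.002]
contact_force: [6.8, -0.1, -4.5]
width: 0.0481
```

Call:
servo_tool(series="0.05 0 0.2 0 0.4 0 -0.3;0.05 0 0.2 0 0 0 -0.3")

```text
t: 10.5
eef_pos: [0.6302, -0.0781, 0.0108]
ee_rot: [-0.023, 3.136, -0.002]
contact_force: [0.8, 0.7, 0.3]
width: 0.0484
```

Call:
servo_tool(series="0.1 0 0.2 0 0.2 0 -0.3")

```text
t: 10.58
eef_pos: [0.6302, -0.0781, 0.0106]
ee_rot: [-0.024, 3.137, -0.003]
contact_force: [-2.4, 1.8, 16.8]
width: 0.0482
```

Call:
servo_tool(series="0.2 0 -0.05 0 0.2 0 -0.3;0.1 0 0 0 0 0 -0.3")

```text
t: 10.75
eef_pos: [0.6302, -0.0779, 0.0126]
ee_rot: [-0.025, 3.134, -0.004]
contact_force: [4.3, -1.0, -3.0]
width: 0.0485
```

```bash
python3 go.py 0.6302 -0.0781 0.0107 0.0115;python3 - <<'E'
from h import *
im=arm.get_image('wrist')[:,:,::-1];cv2.imwrite('pics/m4.png',im)
E
```

```text
t 10.75 pos [ 0.6302 -0.0779  0.0126] tool cm [-0.   -0.02  0.19] deg [-0.13  0.4   0.27] w 0.0485 F [ 4.3 -1.  -3. ]
```

View pics/m4.png

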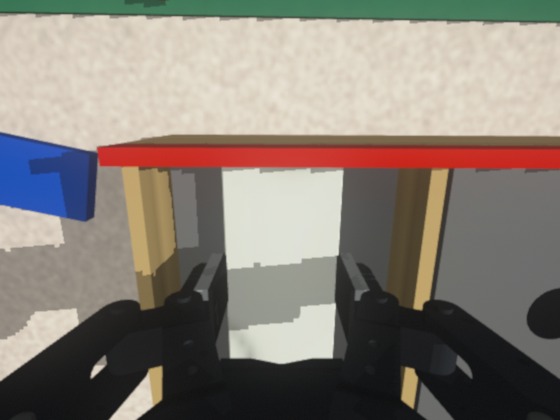

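Call:
servo_tool(series="0.05 0 0.15 0 0.4 0.2 -0.3;0.05 0 0.1 0 0 0 -0.3;0 0 0 0 0 0 -0.3")

```text
t: 11.05
eef_pos: [0.6301, -0.0781, 0.0108]
ee_rot: [-0.02, 3.14, -0.005]
contact_force: [2.7, -0.5, -0.4]
width: 0.0484
```

Call:
servo_tool(series="0 0 0 0 0 0 0.35;0 0 0 0 0 0 0.35;0 0 0 0 0 0 0.35;0 0 -0.5 0 0 0 0.35;0 0 -2 0 0 0 0.35;0 0 -4 0 0 0 0.45;0 0 -4 0 0 0 0.45")

```text
t: 11.63
eef_pos: [0.6176, -0.0781, 0.1059]
ee_rot: [0.015, -3.108, 0.003]
contact_force: [1.1, 0.6, 0.9]
width: 0.0616
```

```bash
python3 go.py 0.45 0.24 0.13 -0.155
python3 - <<'E'
from h import *
im=arm.get_image('wrist')[:,:,::-1];cv2.imwrite('pics/m5.png',im)
E
```

```text
t 11.63 pos [ 0.6176 -0.0781  0.1059] tool cm [16.54 31.96 -1.91] deg [-0.26 -1.91  9.42] w 0.0616 F [1.1 0.6 0.9]
```

View pics/m5.png

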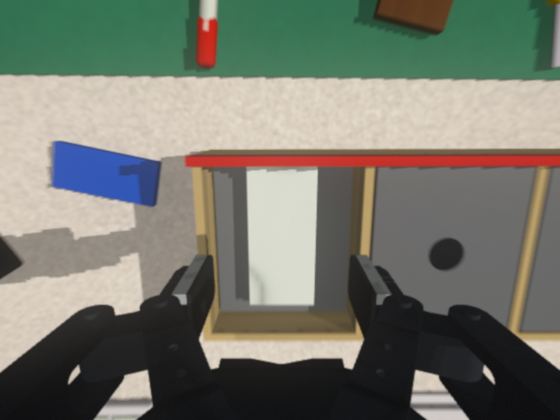

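Marble is down flat, straight and against the rail. Now the terracotta.

Call:
servo_tool(series="0 0 -2 0 -1.5 0 0.45;1.8 3.4 0 0 0 0 0.45;1.8 3.4 0 0 0 0 0.45;1.8 3.4 0 0 0 0 0.45;1.8 3.4 0 0 0 0 0.45;1.8 3.4 0 0 0 0 0.45;1.8 3.4 0 0 0 0 0.45;1.8 3.4 0 0 0 0 0.45")

```text
t: 12.35
eef_pos: [0.4935, 0.1592, 0.1401]
ee_rot: [0.004, 3.124, -0.007]
contact_force: [0.6, 0.7, -0.8]
width: 0.0619
```

```bash
python3 go.py 0.45 0.24 0.15 -0.155
```

```text
t 12.35 pos [0.4935 0.1592 0.1401] tool cm [ 4.35  8.06 -1.1 ] deg [-0.16  1.05  8.75] w 0.0619 F [ 0.6  0.7 -0.8]
```

Call:
servo_tool(series="1.6 3.2 -0.5 0 0 0 0.45;1.6 3 -0.5 0 1 4 0.45;0.6 1 0 0 0 4.5 0.45;0 0 0 0 0 0 0.45")

```text
t: 12.68
eef_pos: [0.4488, 0.2391, 0.1504]
ee_rot: [-0.236, -3.131, 0.004]
contact_force: [-0.2, -0.2, -1.4]
width: 0.0618
```

```bash
python3 wl.py terracotta 0.4499 0.2407 -0.154 pics/t1.png
```

```text
t 12.68 pos [0.4488 0.2391 0.1504] tool cm [-0.1   0.21 12.04] deg [-0.16 -0.06  0.22] w 0.0618 F [-0.2 -0.2 -1.4]
crop origin 153 84 x3
```

View pics/t1.png

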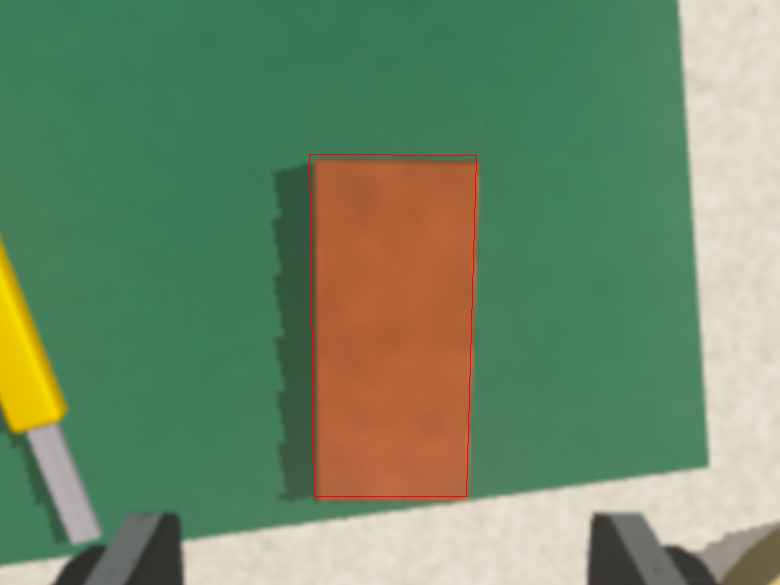

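Call:
servo_tool(series="-0.2 0.2 2 0 0 0.2 0.45;0 0 3 0 0 0 0.45;0 0 3 0 0 0 0.45;0 0 3 0 0 0 0.45;0 0 2 0 0 0 0.45;0 0 0 0 0 0 0.45;0 0 0 0 0 0 0.45")

```text
t: 13.32
eef_pos: [0.4557, 0.234, 0.0185]
ee_rot: [0.221, 3.13, -0.002]
contact_force: [-0.7, 0.9, 0.7]
width: 0.062
```

```bash
python3 go.py 0.451 0.241 -0.019 -0.155
```

```text
t 13.32 pos [0.4557 0.234  0.0185] tool cm [0.58 0.63 3.75] deg [-0.06  0.23  0.8 ] w 0.062 F [-0.7  0.9  0.7]
```

Call:
servo_tool(series="0.6 0.7 0 0 0.2 0.8 0.45;0 0 0 0 0 0 0.45;0 0 1 0 0 0 0.45;0 0 0 0 0 0 0.45")

```text
t: 13.65
eef_pos: [0.4541, 0.2411, 0.0124]
ee_rot: [0.241, 3.127, 0.004]
contact_force: [-0.4, -0.4, -0.9]
width: 0.0616
```

```bash
python3 go.py 0.451 0.241 -0.019 -0.155
```

```text
t 13.65 pos [0.4541 0.2411 0.0124] tool cm [ 0.32 -0.07  3.13] deg [0.17 0.29 0.07] w 0.0616 F [-0.4 -0.4 -0.9]
```

Call:
servo_tool(series="0.5 0 0.8 0 0.3 0 0.45;0 0 0.8 0 0 0 0.45;0 0 0.5 0 0 0 0.45;0 0 0.4 0 0 0 0.45;0 0 0 0 0 0 0.45")

```text
t: 14.07
eef_pos: [0.4497, 0.2417, -0.0141]
ee_rot: [0.24, 3.131, 0.007]
contact_force: [0.0, 0.2, -0.3]
width: 0.062
```

```bash
python3 go.py 0.451 0.241 -0.019 -0.155
```

```text
t 14.07 pos [ 0.4497  0.2417 -0.0141] tool cm [-0.14 -0.05  0.49] deg [0.25 0.06 0.13] w 0.062 F [ 0.   0.2 -0.3]
```

Call:
servo_tool(series="-0.1 -0.05 0.3 0.2 0 0.1 0.45;0 0 0.15 0 0 0 0.45;0 0 0 0 0 0 0.45")

```text
t: 14.32
eef_pos: [0.4507, 0.2409, -0.0194]
ee_rot: [0.242, 3.132, -0.0]
contact_force: [-0.0, -0.3, -0.3]
width: 0.0618
```

Call:
servo_tool(series="0 0 0 0 0 0 -0.3;0 0 0 0 0 0 -0.3;0 0 0 0 0 0 -0.3;0 0 0 0 0 0 -0.3")

```text
t: 14.65
eef_pos: [0.451, 0.2412, -0.0189]
ee_rot: [0.242, 3.131, 0.001]
contact_force: [0.1, -0.0, -0.9]
width: 0.0484
```

Call:
servo_tool(series="0 0 -1 0 0 0 -0.3;0 0 -3 0 0 0 -0.3;0 0 -4 0 0 0 -0.3;0 0 -4 0 0 -4 -0.3;0 0 -3 0 0 -5 -0.3;0 0 0 0 0 0 -0.3")

```text
t: 15.15
eef_pos: [0.4488, 0.2385, 0.1385]
ee_rot: [0.014, -3.138, 0.009]
contact_force: [1.4, -0.2, -1.4]
width: 0.0482
```

```bash
python3 go.py 0.634 -0.078 0.12 0.0115
```

```text
t 15.15 pos [0.4488 0.2385 0.1385] tool cm [-18.23 -31.8    1.96] deg [-0.32 -0.21 -0.13] w 0.0482 F [ 1.4 -0.2 -1.4]
```

Call:
servo_tool(series="-1.8 -3.2 0 0 0 0 -0.3;-1.8 -3.2 0 0 0 0 -0.3;-1.8 -3.2 0 0 0 0 -0.3;-1.8 -3.2 0 0 0 0 -0.3;-1.8 -3.2 0 0 0 0 -0.3;-1.8 -3.2 0 0 0 0 -0.3;-1.8 -3.2 0 0 0 0 -0.3;-1.8 -3.2 0 0 0 0 -0.3")

```text
t: 15.82
eef_pos: [0.6003, -0.0185, 0.1482]
ee_rot: [-0.032, 3.134, 0.007]
contact_force: [0.4, 1.0, -0.8]
width: 0.0483
```

```bash
python3 go.py 0.634 -0.078 0.12 0.0115
```

```text
t 15.82 pos [ 0.6003 -0.0185  0.1482] tool cm [-3.22 -6.03  2.82] deg [0.25 0.44 0.53] w 0.0483 F [ 0.4  1.  -0.8]
```

Call:
servo_tool(series="-1.5 -2.8 0.7 0 0.4 0.5 -0.3;-1.2 -2 0.7 0 0 0 -0.3;0 0 0.7 0 0 0 -0.3;0 0 0 0 0 0 -0.3;0 0 0 0 0 0 -0.3")

```text
t: 16.23
eef_pos: [0.6304, -0.0765, 0.1266]
ee_rot: [0.001, -3.141, -0.005]
contact_force: [0.6, 0.6, -1.5]
width: 0.0484
```

```bash
python3 go.py 0.634 -0.078 0.05 0.0115
```

```text
t 16.23 pos [ 0.6304 -0.0765  0.1266] tool cm [-0.36 -0.17  7.66] deg [ 0.17 -0.01 -0.61] w 0.0484 F [ 0.6  0.6 -1.5]
```

Call:
servo_tool(series="-0.4 -0.2 1.5 0.1 0 -0.6 -0.3;0 0 2 0 0 0 -0.3;0 0 2 0 0 0 -0.3;0 0 1 0 0 0 -0.3;0 0 0 0 0 0 -0.3;0 0 0 0 0 0 -0.3")

```text
t: 16.73
eef_pos: [0.6347, -0.0727, 0.0655]
ee_rot: [-0.029, 3.135, 0.002]
contact_force: [0.8, -0.9, -0.9]
width: 0.0486
```

```bash
python3 go.py 0.634 -0.078 0.025 0.0115;python3 - <<'E'
from h import *
im=arm.get_image('wrist')[:,:,::-1];cv2.imwrite('pics/t3.png',im)
E
```

```text
t 16.73 pos [ 0.6347 -0.0727  0.0655] tool cm [ 0.11 -0.54  4.05] deg [0.08 0.38 0.39] w 0.0486 F [ 0.8 -0.9 -0.9]
```

View pics/t3.png

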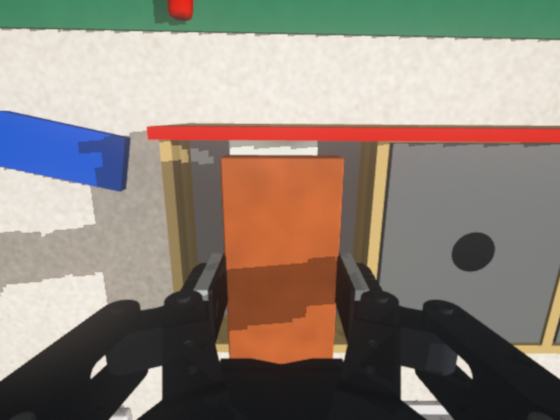

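Call:
servo_tool(series="0.1 -0.5 0.8 0 0.3 0.3 -0.3;0 0 1 0 0 0 -0.3;0 0 1 0 0 0 -0.3;0 0 0 0 0 0 -0.3;0 0 0 0 0 0 -0.3")

```text
t: 17.2
eef_pos: [0.6362, -0.0777, 0.0389]
ee_rot: [-0.021, 3.134, 0.003]
contact_force: [-0.3, -0.3, -0.9]
width: 0.0487
```

```bash
python3 go.py 0.634 -0.0781 0.025 0.0135
```

```text
t 17.2 pos [ 0.6362 -0.0777  0.0389] tool cm [ 0.23 -0.04  1.39] deg [ 0.09  0.45 -0.01] w 0.0487 F [-0.3 -0.3 -0.9]
```

Call:
servo_tool(series="0.2 0 0.6 0.1 0.4 0 -0.3;0 0 0.5 0 0 0 -0.3;0 0 0.2 0 0 0 -0.3;0 0 0 0 0 0 -0.3")

```text
t: 17.53
eef_pos: [0.6341, -0.0779, 0.0245]
ee_rot: [0.021, -3.141, 0.001]
contact_force: [0.5, -0.1, -2.2]
width: 0.0483
```

```bash
python3 go.py 0.634 -0.0781 0.024 0.0135
```

```text
t 17.53 pos [ 0.6341 -0.0779  0.0245] tool cm [ 0.01 -0.02  0.05] deg [-0.03 -0.01 -0.02] w 0.0483 F [ 0.5 -0.1 -2.2]
```

Call:
servo_tool(series="0.3 0 0 0 0 0 -0.3;0 0 0 0 0 0 -0.3")

```text
t: 17.7
eef_pos: [0.6308, -0.078, 0.0242]
ee_rot: [0.021, -3.141, 0.001]
contact_force: [-0.6, 0.1, -1.6]
width: 0.0485
```

Call:
servo_tool(series="0.2 0 0 0 0.2 0 -0.3")

```text
t: 17.78
eef_pos: [0.6294, -0.0779, 0.0246]
ee_rot: [0.021, -3.139, 0.001]
contact_force: [7.1, 0.5, -1.8]
width: 0.0485
```

Call:
servo_tool(series="0.2 0 0 0 0.2 0 -0.3")

```text
t: 17.87
eef_pos: [0.6294, -0.0779, 0.0254]
ee_rot: [0.022, -3.14, 0.001]
contact_force: [7.6, -1.2, -5.3]
width: 0.0483
```

Call:
servo_tool(series="0.05 0 0.15 0 0.1 0 -0.3;0.05 0 0.15 0 0.1 0 -0.3")

```text
t: 18.03
eef_pos: [0.6295, -0.0778, 0.0237]
ee_rot: [0.022, -3.139, 0.001]
contact_force: [1.9, 0.3, -0.5]
width: 0.0485
```

Call:
servo_tool(series="0.05 0 0.1 0 0.1 0 -0.3")

```text
t: 18.12
eef_pos: [0.6295, -0.0779, 0.0231]
ee_rot: [0.023, -3.139, 0.002]
contact_force: [2.4, -0.8, -0.3]
width: 0.0485
```

Call:
servo_tool(series="0.05 0 0.1 0 0 0 -0.3")

```text
t: 18.2
eef_pos: [0.6295, -0.0779, 0.0224]
ee_rot: [0.023, -3.14, 0.002]
contact_force: [2.9, -0.2, 0.0]
width: 0.0481
```

Call:
servo_tool(series="0.05 0 0.1 0 0 0 -0.3")

```text
t: 18.28
eef_pos: [0.6295, -0.0779, 0.0219]
ee_rot: [0.024, -3.141, 0.002]
contact_force: [0.1, 1.3, 7.2]
width: 0.0482
```

Call:
servo_tool(series="0 0 0 0 0 0 0.35;0 0 0 0 0 0 0.35;0 0 0 0 0 0 0.35;0 0 -0.5 0 0 0 0.35;0 0 -2 0 0 0 0.35;0 0 -4 0 0 0 0.45;0 0 -4 0 0 0 0.45")

```text
t: 18.87
eef_pos: [0.6199, -0.0778, 0.1186]
ee_rot: [0.02, -3.112, 0.001]
contact_force: [1.0, 0.2, 0.0]
width: 0.062
```

```bash
python3 go.py 0.4245 0.024 0.15 -0.2
python3 - <<'E'
from h import *
im=arm.get_image('wrist')[:,:,::-1];cv2.imwrite('pics/t5.png',im)
E
```

```text
t 18.87 pos [ 0.6199 -0.0778  0.1186] tool cm [19.49 10.43 -2.57] deg [-0.2  -1.68 12.18] w 0.062 F [1.  0.2 0. ]
```

View pics/t5.png

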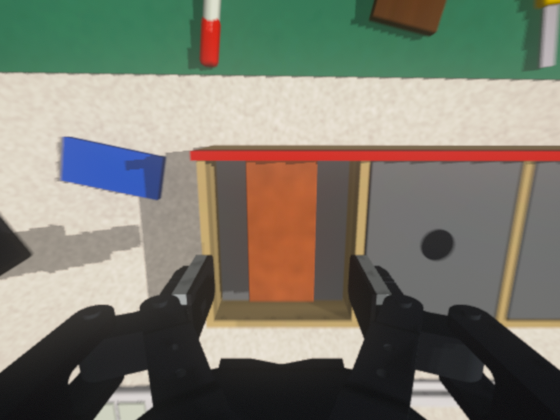

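Terracotta covers the marble exactly and meets the rail. Timber next.

Call:
servo_tool(series="0 0 -2 0 -1.5 0 0.45;3.3 1.8 -0.5 0 0 0 0.45;3.3 1.8 0 0 0 0 0.45;3.3 1.8 0 0 0 0 0.45;3.3 1.8 0 0 0 3 0.45;3 1.2 0 0 0 5 0.45;2 0.4 0 0 0 4 0.45;0 0 0 0 0 0 0.45")

```text
t: 19.58
eef_pos: [0.4381, 0.0123, 0.1558]
ee_rot: [0.326, 3.1, 0.003]
contact_force: [-0.5, 0.0, 0.5]
width: 0.0617
```

```bash
python3 wl.py timber 0.4248 0.024 -0.2 pics/w1.png
```

```text
t 19.58 pos [0.4381 0.0123 0.1558] tool cm [ 1.84  0.81 12.55] deg [ 0.24  1.37 -0.54] w 0.0617 F [-0.5  0.   0.5]
crop origin 159 63 x3
```

View pics/w1.png

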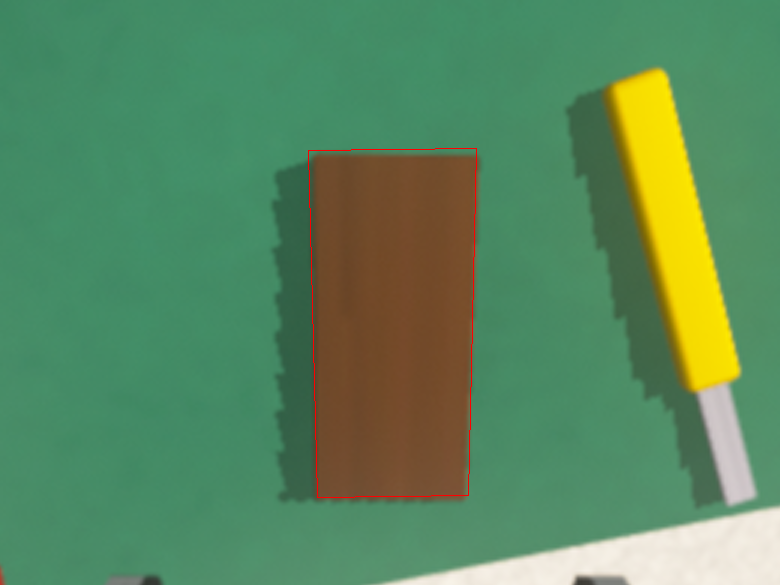

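Call:
servo_tool(series="1.7 0.8 1 0.2 1.3 -0.3 0.45;0 0 3 0 0 0 0.45;0 0 3 0 0 0 0.45;0 0 3 0 0 0 0.45;0 0 2 0 0 0 0.45;0 0 0 0 0 0 0.45;0 0 0 0 0 0 0.45")

```text
t: 20.22
eef_pos: [0.4319, 0.0236, 0.0353]
ee_rot: [0.302, 3.115, 0.004]
contact_force: [0.4, 0.2, 0.5]
width: 0.0624
```

```bash
python3 go.py 0.426 0.0243 -0.019 -0.206
```

```text
t 20.22 pos [0.4319 0.0236 0.0353] tool cm [ 0.65 -0.06  5.42] deg [0.22 0.65 0.72] w 0.0624 F [0.4 0.2 0.5]
```

Call:
servo_tool(series="0.7 0 1 0.2 0.6 0.7 0.45;0 0 1 0 0 0 0.45;0 0 0.5 0 0 0 0.45;0 0 0 0 0 0 0.45")

```text
t: 20.55
eef_pos: [0.4285, 0.0258, 0.0123]
ee_rot: [0.325, 3.119, 0.004]
contact_force: [-0.7, 0.5, 0.1]
width: 0.062
```

```bash
python3 go.py 0.426 0.0243 -0.019 -0.206
```

```text
t 20.55 pos [0.4285 0.0258 0.0123] tool cm [ 0.23 -0.21  3.13] deg [ 0.17  0.3  -0.08] w 0.062 F [-0.7  0.5  0.1]
```

Call:
servo_tool(series="0.4 -0.2 0.8 0.2 0.3 0 0.45;0 0 0.8 0 0 0 0.45;0 0 0.6 0 0 0 0.45;0 0 0.4 0 0 0 0.45;0 0 0 0 0 0 0.45")

```text
t: 20.97
eef_pos: [0.4255, 0.0253, -0.0142]
ee_rot: [0.325, 3.122, 0.002]
contact_force: [-1.0, -0.1, 0.1]
width: 0.0616
```

```bash
python3 go.py 0.426 0.0243 -0.019 -0.206
```

```text
t 20.97 pos [ 0.4255  0.0253 -0.0142] tool cm [-0.06 -0.09  0.48] deg [ 0.07  0.17 -0.07] w 0.0616 F [-1.  -0.1  0.1]
```

Call:
servo_tool(series="0 -0.1 0.3 0 0.1 0 0.45;0 0 0.15 0 0 0 0.45;0 0 0 0 0 0 0.45")

```text
t: 21.22
eef_pos: [0.4254, 0.0242, -0.0192]
ee_rot: [0.324, 3.124, 0.001]
contact_force: [-1.0, -0.1, -0.2]
width: 0.0619
```

Call:
servo_tool(series="0 0 0 0 0 0 -0.3;0 0 0 0 0 0 -0.3;0 0 0 0 0 0 -0.3;0 0 0 0 0 0 -0.3")

```text
t: 21.55
eef_pos: [0.4261, 0.0243, -0.0186]
ee_rot: [0.324, 3.122, 0.002]
contact_force: [0.6, -0.1, -0.2]
width: 0.0483
```

Call:
servo_tool(series="0 0 -1 0 0 0 -0.3;0 0 -3 0 0 0 -0.3;0 0 -4 0 0 0 -0.3;0 0 -4 0 0 -6 -0.3;0 0 -3 0 0 -6 -0.3;0 0 0 0 0 0 -0.3")

```text
t: 22.05
eef_pos: [0.4231, 0.0226, 0.1363]
ee_rot: [0.017, -3.137, 0.003]
contact_force: [1.4, -0.4, -0.3]
width: 0.0483
```

```bash
python3 go.py 0.634 -0.0779 0.13 0.0135
```

```text
t 22.05 pos [0.4231 0.0226 0.1363] tool cm [-20.98 -10.28   0.55] deg [-0.12 -0.26 -0.14] w 0.0483 F [ 1.4 -0.4 -0.3]
```

Call:
servo_tool(series="-3.2 -1.6 0 0 0 0 -0.3;-3.2 -1.6 0 0 0 0 -0.3;-3.2 -1.6 0 0 0 0 -0.3;-3.2 -1.6 0 0 0 0 -0.3;-3.2 -1.6 0 0 0 0 -0.3;-2.5 -1.2 0 0 0 0 -0.3;-1 -0.5 0 0 0 0 -0.3;0 0 0 0 0 0 -0.3")

```text
t: 22.72
eef_pos: [0.6273, -0.0761, 0.1353]
ee_rot: [-0.018, 3.141, 0.004]
contact_force: [-0.6, -0.1, -0.9]
width: 0.0486
```

```bash
python3 go.py 0.635 -0.0779 0.06 0.0135
```

```text
t 22.72 pos [ 0.6273 -0.0761  0.1353] tool cm [-0.76 -0.21  7.53] deg [ 0.14  0.04 -0.13] w 0.0486 F [-0.6 -0.1 -0.9]
```

Call:
servo_tool(series="-0.8 -0.2 1.5 0.1 0 -0.1 -0.3;0 0 2 0 0 0 -0.3;0 0 2 0 0 0 -0.3;0 0 1 0 0 0 -0.3;0 0 0 0 0 0 -0.3;0 0 0 0 0 0 -0.3")

```text
t: 23.22
eef_pos: [0.6339, -0.0774, 0.0661]
ee_rot: [0.016, -3.14, -0.002]
contact_force: [-0.2, 0.4, 0.1]
width: 0.0484
```

```bash
python3 go.py 0.635 -0.0779 0.0365 0.0135
```

```text
t 23.22 pos [ 0.6339 -0.0774  0.0661] tool cm [-0.12 -0.06  2.96] deg [ 0.07 -0.08 -0.21] w 0.0484 F [-0.2  0.4  0.1]
```

Call:
servo_tool(series="-0.1 -0.1 0.8 0 0 -0.2 -0.3;0 0 0.8 0 0 0 -0.3;0 0 0.5 0 0 0 -0.3;0 0 0 0 0 0 -0.3;0 0 0 0 0 0 -0.3")

```text
t: 23.63
eef_pos: [0.6365, -0.0779, 0.047]
ee_rot: [-0.023, 3.137, 0.002]
contact_force: [-0.4, -1.5, 0.1]
width: 0.0487
```

```bash
python3 go.py 0.634 -0.0779 0.0365 0.0135;python3 - <<'E'
from h import *
im=arm.get_image('wrist')[:,:,::-1];cv2.imwrite('pics/w3.png',im)
E
```

```text
t 23.63 pos [ 0.6365 -0.0779  0.047 ] tool cm [ 0.25 -0.    1.05] deg [0.06 0.25 0.07] w 0.0487 F [-0.4 -1.5  0.1]
```

View pics/w3.png

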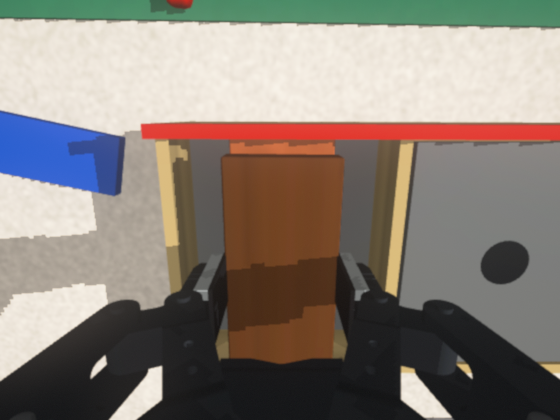

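Call:
servo_tool(series="0.2 0 0.5 0 0.2 0 -0.3;0 0 0.3 0 0 0 -0.3;0 0 0.2 0 0 0 -0.3;0 0 0 0 0 0 -0.3")

```text
t: 24.02
eef_pos: [0.6349, -0.0779, 0.037]
ee_rot: [-0.023, 3.139, 0.002]
contact_force: [-0.4, 0.1, -1.0]
width: 0.0489
```

```bash
python3 go.py 0.634 -0.0779 0.0365 0.0135
```

```text
t 24.02 pos [ 0.6349 -0.0779  0.037 ] tool cm [ 0.09 -0.    0.05] deg [0.07 0.14 0.07] w 0.0489 F [-0.4  0.1 -1. ]
```

Call:
servo_tool(series="0.3 0 0 0 0.1 0 -0.3;0 0 0 0 0 0 -0.3")

```text
t: 24.18
eef_pos: [0.6316, -0.078, 0.0368]
ee_rot: [-0.023, 3.141, 0.002]
contact_force: [-0.3, 0.3, -0.6]
width: 0.0483
```

Call:
servo_tool(series="0.2 0 0 0 0.1 0 -0.3")

```text
t: 24.27
eef_pos: [0.6298, -0.078, 0.0369]
ee_rot: [0.023, -3.14, -0.002]
contact_force: [2.0, 0.4, -1.2]
width: 0.0487
```

Call:
servo_tool(series="0.2 0 0 0 0.2 0 -0.3")

```text
t: 24.35
eef_pos: [0.6298, -0.0779, 0.0377]
ee_rot: [0.024, -3.141, -0.002]
contact_force: [8.4, -0.2, -3.5]
width: 0.0485
```

Contact with the rail at x=0.6298 (terracotta was 0.6294, marble 0.6301). Now lowering.

Call:
servo_tool(series="0.05 0 0.15 0 0 0 -0.3;0.05 0 0.15 0 0 0 -0.3")

```text
t: 24.52
eef_pos: [0.63, -0.0779, 0.0358]
ee_rot: [-0.025, 3.138, 0.001]
contact_force: [2.2, -0.6, -0.2]
width: 0.0485
```

Call:
servo_tool(series="0.05 0 0.1 0 0 0 -0.3")

```text
t: 24.6
eef_pos: [0.63, -0.0779, 0.0352]
ee_rot: [-0.025, 3.137, 0.001]
contact_force: [1.9, -0.5, 0.6]
width: 0.0484
```

Call:
servo_tool(series="0.05 0 0.1 0 0 0 -0.3")

```text
t: 24.68
eef_pos: [0.63, -0.0779, 0.0345]
ee_rot: [-0.025, 3.136, 0.001]
contact_force: [2.6, -0.2, 1.8]
width: 0.0479
```

Call:
servo_tool(series="0.05 0 0.1 0 0.2 0 -0.3")

```text
t: 24.77
eef_pos: [0.63, -0.078, 0.0341]
ee_rot: [-0.026, 3.138, 0.001]
contact_force: [-0.3, 1.0, 6.7]
width: 0.0481
```

Seated, 6.7 N. Releasing and lifting.

Call:
servo_tool(series="0 0 0 0 0 0 0.35;0 0 0 0 0 0 0.35;0 0 0 0 0 0 0.35;0 0 -0.5 0 0 0 0.35;0 0 -2 0 0 0 0.35;0 0 -4 0 0 0 0.45;0 0 -4 0 0 0 0.45;0 0 0 0 0 0 0.45")

```text
t: 25.43
eef_pos: [0.6233, -0.0789, 0.1383]
ee_rot: [0.023, -3.126, 0.001]
contact_force: [1.2, 0.2, 2.2]
width: 0.0618
```

```bash
cat > chk.py <<'E'
from h import *
im=arm.get_image('wrist')[:,:,::-1].copy();i=arm.camera_info('wrist')
S=3;big=cv2.resize(im,None,fx=S,fy=S,interpolation=cv2.INTER_CUBIC)
def cr(x,y,z):
    c,s=np.cos(.0115),np.sin(.0115);return (.6344+c*x-s*y,.0352+s*x+c*y,z)
q=np.array([w2px(i,cr(x,y-.1132,.068)) for x,y in[(-.062,-.025),(-.062,.025),(.048,.025),(.048,-.025)]])
cv2.polylines(big,[np.int32((q+.5)*S)],True,(255,255,0),1)
m=q.mean(0).astype(int);y0=max(0,m[1]-100);x0=max(0,m[0]-130)
cv2.imwrite('pics/z1.png',big[y0*S:(y0+195)*S,x0*S:(x0+260)*S])
for n in('scene','side'):
    a=arm.get_image(n)[:,:,::-1]
    p=w2px(arm.camera_info(n),(.63,-.078,.06)).astype(int)
    cv2.imwrite(f'pics/z_{n}.png',cv2.resize(a[p[1]-45:p[1]+45,p[0]-60:p[0]+60],None,fx=6,fy=6,interpolation=cv2.INTER_CUBIC))
E
python3 chk.py
```

```text
(no output)
```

View pics/z1.png

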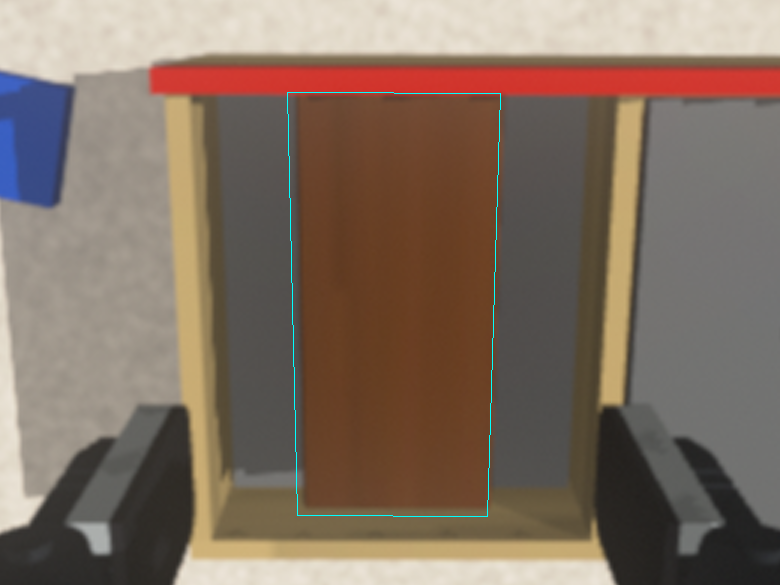

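View pics/z_scene.png

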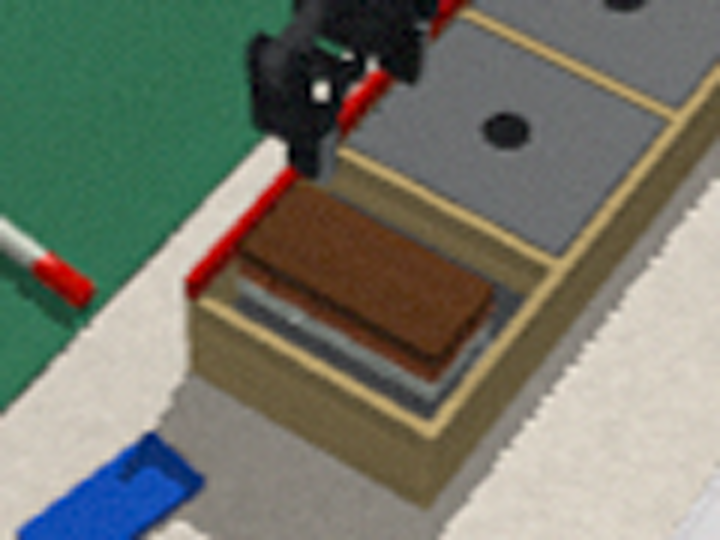

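View pics/z_side.png

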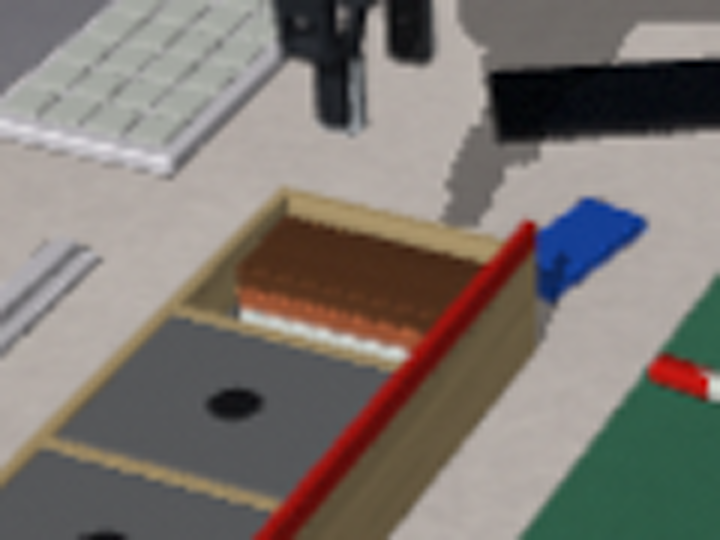

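The stack looks flush and square against the rail, and the gripper is clear. Handing in.

```bash
python3 -c "
from plant import arm
print(arm.observe()['t'],arm.hand_in())"
```

```text
the job is handed in; nothing more can be done
25.5833 None
```

I found the empty bay and piled the three samples in it as asked, then handed the job in at 25.6 s. `hand_in` gives no verdict, so success is not confirmed.

- **Bay:** I pressed the right bay first. It slid at about 6 N past the 4 mm blocked point, so it was the empty one. I pushed it about 28 mm to the dead stop, with a highest reading there of 29 N. The other two floors were never touched.
- **Pile:** Marble, terracotta and timber are stacked in that order. I pulled each one against the red rail until I felt 5–8 N, then set it down until the force rose. The tool positions at the three releases agreed within 0.7 mm in x and 0.2 mm in y.
- **Last views:** The wrist, scene and side pictures show the three samples flat, flush and square. Their ends are at the rail and the gripper is clear. I saw nothing else moved.

Two things disagreed:
- **Fingertip height:** The reported tool point was about 23 mm below the real fingertips when shut, and about 28 mm below at 62 mm opening. I took heights from contact instead. Because of this, one touch on the mat beside the marble reached about 55 N at the fingertips.
- **Outline of the timber:** My predicted outline in the last wrist view was about 2 mm off, which is within the camera calibration.

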